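Take the dressing mirror out of its sliding-cover case and stand it on the slanting rest

TASK

The little mirror is packed in its wooden case. Slide the cover right off the open end of the case so that it lies flat on the table, batten up; then take the mirror out and lay it gently on the slanting rest, glass outward, lengthwise up the slats and centred, its lower end against the ledge. Let go of everything and leave the other dressing things where they are.

Things in the scene. Friction and masses are not known exactly. Their poses are not given: they have to be found in the camera images.
- case: Dark wooden mirror case, fixed, 177 (x) x 95 (y) x 35 mm high; origin: centre of underside. A 35 mm wall closes its -x end. Grooved side rails (inner faces y = +-33.5 mm) hold the cover's edges under lips 31.5 to 35 mm above the table, so the cover leaves only towards case +x and the mirror only upward after it. The mirror's well is 157 x 67 mm, its floor 14 mm above the table.
- case_exit (a point): Middle of the case's open +x end, on top of the 10 mm thick sill there (23.5 mm above the table, 88.5 mm in x from the case's origin). The cover slides out over it.
- case_scoop (a point): Point on the well's floor at the case's centre, level with the two finger scoops: 52 mm long gaps (case x = -26 to +26 mm) cut right through both side rails and floor edges down to the table. The floor between them is 54 mm wide, so the mirror's long edges stand free for fingers beside and below them.
- cover: Loose brown wooden cover, board 166 (x) x 78 (y) x 6 mm, 50-100 g; origin: centre of underside. At first home in the case's grooves, underside 24 mm above the table, axes along the case's, origin about 7 mm towards case +x from the case's. Waxed; slides easily, 1.5 mm play; free after 166 mm of travel to case +x; short of that its tail stays propped on the sill, past it the tail drops on to the table.
- cover_batten (a point): Centre of the top of the cover's pull batten: a wooden bar across the cover, 60 mm wide (y), 12 mm thick (x), standing 18 mm above the board; 35 mm to -x of the cover's origin and 24 mm above its underside. About 36 mm of bare board lie between it and the case's end wall.
- mirror: Loose rectangular mirror in a thin pale wooden frame, 150 (x) x 60 (y) x 8 mm, 100-210 g; origin: centre of underside, glass on the +z face. At first face up in the case under the cover, underside 14 mm above the table, axes along the case's, about 3.5 mm play all round. Can be held across its width at mid-length, through the scoops.
- rest: Sloping part of a dark wooden stand, fixed: two slats 170 x 14 mm, centred at y = +-15 mm, 10 mm thick, rising 30 degrees towards rest +x, and a ledge across their low end, 106 mm wide, standing 18 mm above the slats. Origin: mid-width on the plane of the slats' tops at the ledge's face, 32 mm above the table; x up the slope, y level across, z square out of the slats. Open beside the slats.
- rest_seat (a point): Point on the plane of the slats' tops, 75 mm up the slope from the ledge, mid-width: where the middle of the mirror's underside belongs, either end down. The wood is grippy, so the mirror may not slide down to the ledge by itself. The stand's feet are at rest y = +-44 mm; a level bar carries the slats' high end from below.
- combs: Two plastic combs crossed together, 150 mm long each, 10 mm high in all, lying flat; leave alone. Origin: middle of the underside.
- trinket_dish: Green ceramic dish, 84 mm wide, 28 mm high; leave alone. Origin: centre of the underside.
- hairpin_box: Round aluminium hairpin box, 70 mm wide, 53 mm high; leave alone. Origin: centre of the underside.
- kajal_holder: Glass kajal holder with brass stopper, 48 mm wide, 97 mm high; leave alone. Origin: centre of the underside.
- scent_bottle: Scent bottle 36 x 56 x 92 mm high; leave alone. Origin: centre of the underside.
- cream_jar: White cream jar, 64 mm wide, 47 mm high; leave alone. Origin: centre of the underside.
- hairbrush: Wooden hairbrush lying bristles down, 205 mm long, 31 mm high; leave alone. Origin: near mid-length, at the table.
There are look-alikes about, which are no part of the job. Leave any purple or yellow look-alike of the part that bears rest alone.

How it is judged:
By the outcome, as a careful person would: the job done as asked, in the order asked, and still so for the second after the job is handed in, with the robot touching nothing.
It also fails if it takes over 64 s, if anything falls off the work surface, if the arm or the gripper's body presses on something with over 40 N, if the wrist force passes 120 N, or if a joint passes its speed limit or range.

ROBOT

A 7-joint arm with a two-finger parallel gripper is mounted at the origin on the work surface. World frame = base frame: x ahead of the robot, y to its left, z up, the work surface at z = 0. Lengths are in m, angles in rad, forces in N, time in s.
With the tool pointing down it reaches from about 0.4 to 0.875 m from the base axis. Payload 19.3 kg.
Tool frame: the origin (TCP) lies between the finger pads; the fingertips stand 17 mm ahead of it and the grasp point (between the pads) lies 2 mm behind it (bot.tips_ahead is the z of the fingertips in the tool frame, in m); z points along the fingers, y is the direction in which the jaws open and shut (so a half turn about z gives the same grasp; the last joint's range is limited). The gripper opens to 85 mm and grips with 20 to 120 N. Pads are 22 mm wide; open, the fingers measure 114 mm over their backs; the gripper's body (76 mm by 85 mm) begins 54 mm behind the grasp point. The pads swing forward as they close: fully open they stand 13 mm farther back than shut.
Start: joints at [1.1, 0.521, -0.036, 1.599, 0.021, 1.021, -0.113], TCP at [0.244, -0.575, 0.248] pointing down, gripper open.
Joint ranges: [-2.91, 2.91], [-0.3, 2.13], [-1.5, 1.42], [0.17, 2.43], [-1.26, 4.41], [0.16, 1.93], [-2.52, 2.52]. Speed limits (rad/s): [1.89, 1.89, 2.39, 2.39, 3.01, 3.01, 3.01].

INTERFACE

Orientations are given as [roll, pitch, yaw] about the fixed x, y, z axes, in that order (R = Rz(yaw) Ry(pitch) Rx(roll)).
In Python, from workcell import telemetry, cams, job, bot gives the robot as it stands.
- The arm moves only by the tool arm_command, never from a script. Its argument "deltas" is a list of rows, each a list of 7 numbers: the opening, from -1 (shut) to 1 (fully open), so that 0 is half open, then the shift along the tool's x, y, z normalised to -1 to 1, where 1 is 150 mm, then the turn, a rotation vector about the tool's x, y, z normalised to -1 to 1, where 1 is 45 degrees. In form: [[hand, tx, ty, tz, rx, ry, rz], ...]. A call has 1 to 8 rows; each row is the pose to reach, as a shift and turn from the pose commanded when the call began, along the tool's axes at that moment; what a row does not reach only later rows make up. A row lasts 1/8 s, in which the tool goes at most 62.5 mm and 10.7 degrees, less where a joint would pass 70% of its speed; a pose out of reach is approached as far as the arm can. A call with a number of a shift or a turn outside -1 to 1 is refused whole. A call with a gripper value outside its range is refused whole. The fingers move at their own pace and stop on an object; "newtons" is the grip in N (left out, the last holds). Time passes only in rows, so rows that repeat a pose let the fingers close. It gives the time, the measured TCP pose, the force and the opening at its end, in the units of the state.
- telemetry.observe(): the state, without advancing time (a new reading comes with each control period).
- cams.grab_frame(name): name is "scene" or "top" or "wrist"; returns the picture (480x640x3 uint8, blue, green, red); there is no depth.
- cams.get_calibration(name): a dict with "fx", "fy", "cx", "cy" (pixels), "R" (3x3) and "t" (3): a world point X has camera coordinates R X + t. Camera axes: x right, y down, z forward; pixel columns grow to the right and rows downward; lengths in m; the calibration is good to about 2 mm. The wrist camera is an equidistant fisheye: a pixel r from the principal point sees the ray r / f radians off the axis. A picture is of the moment at which its call begins: read the wrist's pose just before it. get_calibration takes no time and is no camera call; for the wrist camera it gives the pose at the moment of the call.
- job.job_done(): hands the job in, once; it reports no verdict.
The state is a dict: "clock": time; "qpos": joint angles; "qd": joint speeds; "joint_efforts": joint torques, N m; "position": TCP position; "tool_rot": TCP orientation; "force": force on the tool from outside, world axes, zero at the start; "moment": the same for the moment, N m; "grip_width": finger opening in m.
Only numpy, scipy, OpenCV 4.12 (cv2) and the standard library are available. Lean on these libraries where they do the work, as an engineer would, in place of code of your own. Each camera call takes 0.05 s, during which the arm holds its last target.

## Working session

There is one attempt and no reset: what is moved stays moved. The work goes in short steps, Python scripts to look and compute and a tool call to move; the robot and the scene stay as the last step left them, time stands still between calls to the robot, and variables do not carry over. Pictures are saved under pics/ and viewed, and the job is handed in when it is done.

Besides the shell and the picture viewer there is one more tool, called after "Call:" as name(argument=value, ...), one argument or row to a line, values as JSON. arm_command: Moves the arm, as the interface text tells. Its arguments: {"type":"object","properties":{"deltas":{"type":"array","items":{"type":"array","items":{"type":"number"}}},"newtons":{"type":"number"}},"required":["deltas"]}

```bash
ls; mkdir -p pics; python3 - <<'E'
from workcell import telemetry,cams,job,bot
import cv2
s=telemetry.observe();print(s)
for n in("scene","top"):
    cv2.imwrite(f"pics/{n}0.png",cams.grab_frame(n)); 
    c=cams.get_calibration(n);print(n,c)
print(bot.tips_ahead,[a for a in dir(bot) if a[0]!='_'])
E
```

```text
pics
{'clock': 0.0, 'qpos': array([ 1.09978884,  0.52202034, -0.03635376,  1.60001227,  0.02116555,
        1.02113182, -0.1127852 ]), 'qd': array([ 0.00041046,  0.0003529 , -0.00091685, -0.00030394, -0.00101131,
       -0.00087769,  0.00020273]), 'joint_efforts': array([-1.47071820e-03, -9.27112985e+01,  1.97878920e+00, -3.69938993e+01,
        1.76957552e-02,  8.20889894e-03, -2.29555587e-05]), 'position': array([ 0.2437083 , -0.57516258,  0.24771996]), 'tool_rot': array([-3.14040483e+00,  4.41711438e-05,  4.00817262e-01]), 'force': array([-0.65554298, -0.105655  ,  0.26770692]), 'moment': array([-0.01064104,  0.00483292,  0.01476722]), 'grip_width': 0.085647433731237}
scene {'fx': 539.6021084248753, 'fy': 539.6021084248753, 'cx': 317.1969086219163, 'cy': 232.04598551449035, 'R': array([[-0.42933342,  0.90312263,  0.00650567],
       [ 0.50693979,  0.24694201, -0.8258521 ],
       [-0.74745225, -0.35126792, -0.56384926]]), 't': array([ 0.25802242, -0.12824836,  1.93178785])}
top {'fx': 494.2785739785077, 'fy': 494.2785739785077, 'cx': 313.15511146675624, 'cy': 241.46349328511846, 'R': array([[-0.01522866, -0.99959508,  0.02403655],
       [-0.99264912,  0.01222747, -0.12040853],
       [ 0.12006587, -0.02569352, -0.99243339]]), 't': array([-0.10352346,  0.39894217,  1.52158215])}
0.017 ['IKError', 'tips_ahead']
```

View pics/scene0.png

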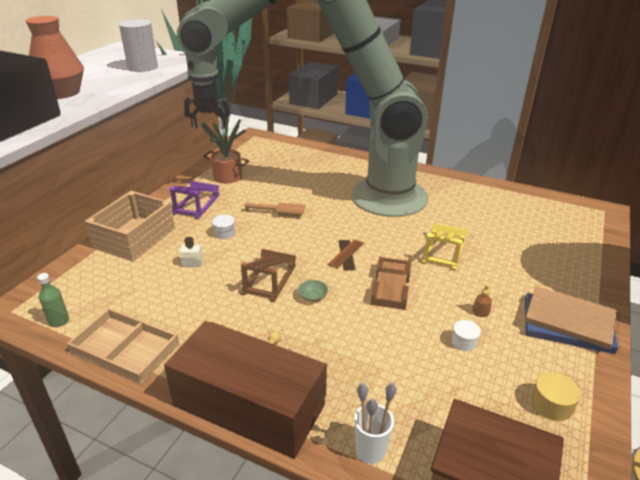

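View pics/top0.png

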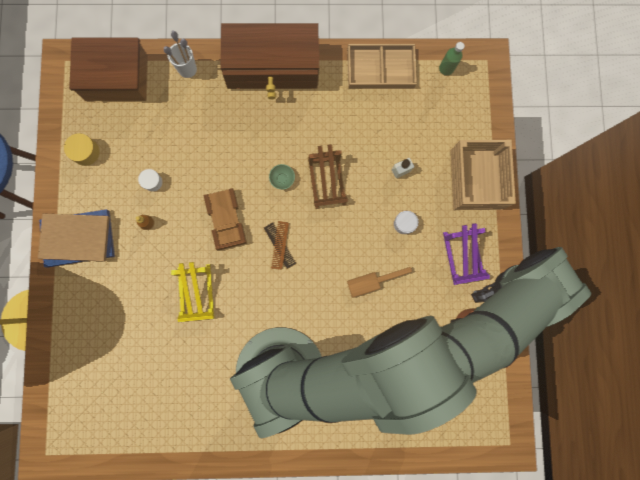

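The candidates for the rest are the dark brown stand at top (328,178), the purple one at (466,254) and the yellow one at (195,292). The dark brown one fits the description. The case is at top (226,220). I'll check both in enlarged crops.

```bash
python3 - <<'E'
import cv2,numpy as np
t=cv2.imread('pics/top0.png');s=cv2.imread('pics/scene0.png')
def crop(im,x,y,w,h,k,n):
    cv2.imwrite(n,cv2.resize(im[y:y+h,x:x+w],None,fx=k,fy=k,interpolation=cv2.INTER_CUBIC))
crop(t,190,180,70,75,8,'pics/c1.png')
crop(t,295,135,70,75,8,'pics/c2.png')
crop(s,235,235,190,80,4,'pics/c3.png')
E
```

```text
(no output)
```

View pics/c1.png

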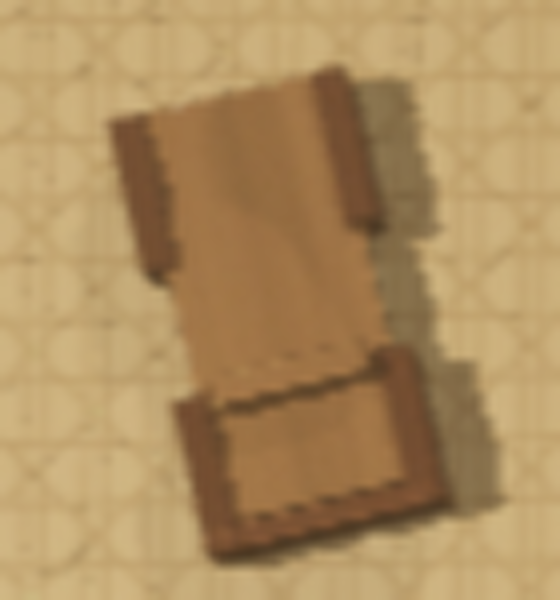

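View pics/c2.png

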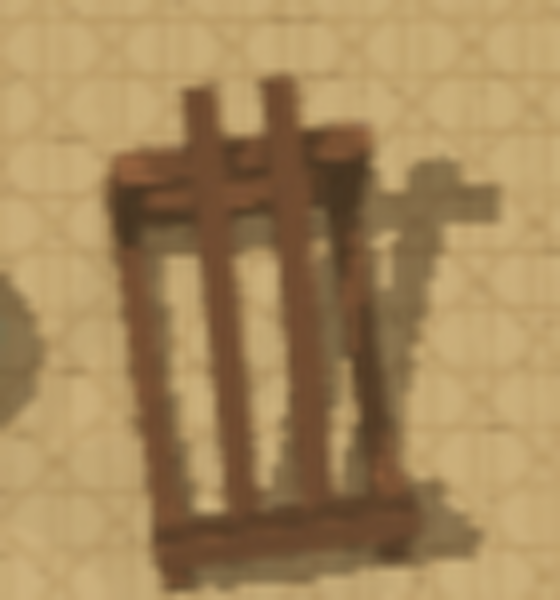

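View pics/c3.png

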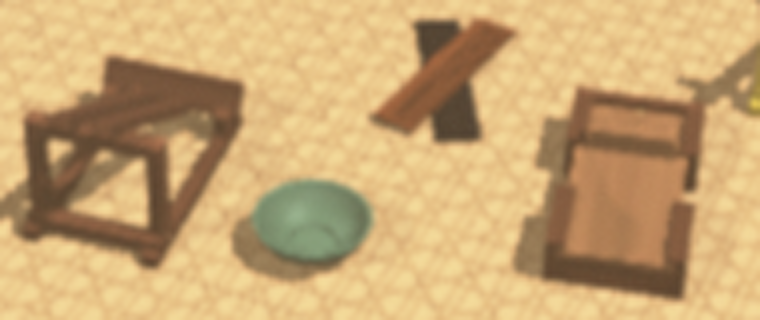

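```bash
cat > h.py <<'E'
import numpy as np,cv2
from workcell import telemetry,cams,job,bot
from scipy.optimize import least_squares
from scipy.spatial.transform import Rotation as Rn
C={n:cams.get_calibration(n) for n in("scene","top")}
def proj(n,X):
    c=C[n];p=np.atleast_2d(X)@c['R'].T+c['t'];return np.c_[c['fx']*p[:,0]/p[:,2]+c['cx'],c['fy']*p[:,1]/p[:,2]+c['cy']]
def unp(n,u,v,z):
    c=C[n];d=c['R'].T@np.array([(u-c['cx'])/c['fx'],(v-c['cy'])/c['fy'],1]);o=-c['R'].T@c['t'];return o+d*(z-o[2])/d[2]
def fit(obs,x0):
    # obs: (cam,u,v,local xyz, tilt) pose x,y,yaw
    def w(p,l):
        c,s=np.cos(p[2]),np.sin(p[2]);return np.array([p[0]+c*l[0]-s*l[1],p[1]+s*l[0]+c*l[1],l[2]])
    f=lambda p:np.concatenate([proj(n,w(p,l))[0]-[u,v] for n,u,v,l in obs])
    r=least_squares(f,x0,x_scale=[.01,.01,.1]);return r.x,r.fun.reshape(-1,2)
E
python3 - <<'E'
from h import *
np.set_printoptions(precision=4,suppress=True)
c1=lambda x,y:(190+x/8-.44,180+y/8-.44); c2=lambda x,y:(295+x/8-.44,135+y/8-.44); c3=lambda x,y:(235+x/4-.4,235+y/4-.4)
for n,(u,v),z in [("top",c1(110,122),.035),("top",c1(345,68),.035),("top",c1(450,500),.035),("top",c1(210,555),.035),("scene",c3(580,88),.035),("scene",c3(703,102),.035)]: print(n,unp(n,u,v,z))
a,b=.0885,.0475
obs=[("top",*c1(110,122),(a,b,.035)),("top",*c1(345,68),(a,-b,.035)),("top",*c1(450,500),(-a,-b,.035)),("top",*c1(210,553),(-a,b,.035)),
("scene",*c3(580,88),(-a,-b,.035)),("scene",*c3(703,102),(-a,b,.035)),("scene",*c3(543,277),(a,-b,0)),("scene",*c3(683,298),(a,b,0))]
p,r=fit(obs,[.55,.15,.2]);print('case',p);print(r)
# rest: ledge top z: ledge face top: local (0,y,.018) in slope frame; slat ends (.170,y)
t=np.pi/6
def S(x,y,z): return (x*np.cos(t)-z*np.sin(t),y,.032+x*np.sin(t)+z*np.cos(t))
obs=[("top",*c2(158,535),S(0,.053,.018)),("top",*c2(415,502),S(0,-.053,.018)),
("top",*c2(202,87),S(.17,.015,0)),("top",*c2(279,77),S(.17,-.015,0)),
("scene",*c3(108,58),S(0,-.053,.018)),("scene",*c3(242,85),S(0,.053,.018))]
p,r=fit(obs,[.6,-.1,.1]);print('rest',p);print(r)
E
```

```text
top [0.5476 0.2328 0.035 ]
top [0.5683 0.1413 0.035 ]
top [0.397 0.1   0.035]
top [0.3768 0.1924 0.035 ]
scene [0.3999 0.1059 0.035 ]
scene [0.3768 0.1919 0.035 ]
case [0.4721 0.1677 0.2324]
[[-0.4903  0.0915]
 [-0.1765 -0.2862]
 [-0.3434  0.0317]
 [-0.3715  0.804 ]
 [-1.218  -0.975 ]
 [ 0.7144 -0.1809]
 [-0.6314  0.5572]
 [-0.2477  0.515 ]]
rest [ 0.5342 -0.1621  0.1137]
[[-1.1004  0.342 ]
 [ 0.4235  0.3398]
 [-0.2092 -0.3412]
 [ 0.0173 -0.2555]
 [-0.5187 -0.5281]
 [-0.2464 -0.0738]]
```

```bash
cat >> h.py <<'E'
np.set_printoptions(precision=4,suppress=True)
CASE=(np.array([.4721,.1677,0]),.2324); REST=(np.array([.5342,-.1621,.032]),.1137)
def casep(x,y=0,z=0): return CASE[0]+Rn.from_euler('z',CASE[1]).apply([x,y,z])
RR=Rn.from_euler('z',REST[1])*Rn.from_euler('y',-np.pi/6)
def restp(x,y=0,z=0): return REST[0]+RR.apply([x,y,z])
def down(yaw): return Rn.from_euler('xyz',[np.pi,0,yaw])
def cur():
    s=telemetry.observe();return np.array(s['position']),Rn.from_euler('xyz',s['tool_rot']),s
def delta(p,R,base=None):
    P,Q=(base if base else cur()[:2])
    d=Q.inv().apply(np.array(p)-P)/.15; r=(Q.inv()*R).as_rotvec()/(np.pi/4)
    print('d',d.round(4),'r',r.round(4))
E
python3 - <<'E'
from h import *
print(cur()[2]['qpos'], 'batten',casep(-.028,0,.048))
for n,u,v in(("jar",149,181),("dish",282,178),("bottle",146,222),("kajal",403,170)):print(n,unp("top",u,v,.03))
P,Q,_=cur()
W=[((.34,-.475,.25),down(.8)),((.47,-.35,.25),down(1.1)),((.5,-.2,.22),down(1.4)),((.48,-.07,.2),down(1.7)),((.46,.06,.18),down(1.8032)),(casep(-.028,0,.12),down(1.8032))]
b=(P,Q)
for p,R in W:
    delta(p,R,b); b=(np.array(p),R)
E
```

```text
[ 1.0998  0.5219 -0.0363  1.6     0.0212  1.0211 -0.1128] batten [0.4449 0.1613 0.048 ]
jar [0.5946 0.404  0.03  ]
dish [ 0.6004 -0.0134  0.03  ]
bottle [0.4643 0.4101 0.03  ]
kajal [ 0.623  -0.3991  0.03  ]
d [ 0.8519 -0.3647 -0.0143] r [-0.0013 -0.0002 -0.5083]
d [1.2016 0.0411 0.    ] r [ 0.     0.    -0.382]
d [ 0.9819 -0.2754  0.2   ] r [-0.     0.    -0.382]
d [ 0.8314 -0.2787  0.1333] r [ 0.     0.    -0.382]
d [ 0.8766 -0.0206  0.1333] r [ 0.      0.     -0.1314]
d [0.6801 0.0572 0.4   ] r [0. 0. 0.]
```

Call:
arm_command(
  deltas=[
    [0, 0.4, -0.18, 0, 0, 0, -0.22],
    [0, 0.8, -0.36, 0, 0, 0, -0.44],
    [0, 0.98, -0.4, 0, 0, 0, -0.5],
  ],
)

```text
clock: 0.48
position: [0.3578, -0.4603, 0.2483]
tool_rot: [-3.141, -0.001, 0.8]
force: [0.2, -1.2, 0.3]
grip_width: 0.0426
```

Call:
arm_command(
  deltas=[
    [0, 0.35, 0, 0, 0, 0, -0.13],
    [0, 0.7, 0, 0, 0, 0, -0.26],
    [0, 1, 0, 0, 0, 0, -0.38],
  ],
)

```text
clock: 0.85
position: [0.4621, -0.3543, 0.2481]
tool_rot: [-3.141, -0.0, 1.096]
force: [-0.2, 0.2, -1.0]
grip_width: 0.0425
```

Call:
arm_command(
  deltas=[
    [0, 0.35, -0.09, 0.07, 0, 0, -0.13],
    [0, 0.7, -0.18, 0.14, 0, 0, -0.26],
    [0, 1, -0.27, 0.2, 0, 0, -0.38],
  ],
)

```text
clock: 1.23
position: [0.4943, -0.2021, 0.2178]
tool_rot: [-3.141, -0.0, 1.394]
force: [1.4, -0.0, -0.0]
grip_width: 0.0425
```

```bash
python3 - <<'E'
from h import *
P,Q,s=cur();print(P,s['tool_rot'],s['qpos'],s['grip_width'],s['clock'])
W=[((.48,-.07,.2),down(1.7)),((.46,.06,.18),down(1.8032)),(casep(-.028,0,.12),down(1.8032))]
b=(P,Q)
for p,R in W:
    delta(p,R,b); b=(np.array(p),R)
E
```

```text
[ 0.4943 -0.2021  0.2178] [-3.1413 -0.0003  1.3943] [ 0.5558  0.4345 -0.3693  1.8577  0.1972  0.8853 -0.0842] 0.04251337144159482 1.225
d [ 0.8503 -0.2484  0.1191] r [-0.0003 -0.0005 -0.3893]
d [ 0.8766 -0.0206  0.1333] r [ 0.      0.     -0.1314]
d [0.6801 0.0572 0.4   ] r [0. 0. 0.]
```

Call:
arm_command(
  deltas=[
    [0, 0.28, -0.08, 0.04, 0, 0, -0.13],
    [0, 0.56, -0.16, 0.08, 0, 0, -0.26],
    [0, 0.85, -0.25, 0.12, 0, 0, -0.39],
  ],
)

```text
clock: 1.6
position: [0.4798, -0.0707, 0.2]
tool_rot: [-3.141, -0.0, 1.7]
force: [1.8, 0.6, -1.1]
grip_width: 0.0425
```

Call:
arm_command(
  deltas=[
    [0, 0.3, 0, 0.04, 0, 0, -0.04],
    [0, 0.6, -0.01, 0.09, 0, 0, -0.08],
    [0, 0.88, -0.02, 0.13, 0, 0, -0.13],
    [0, 0.88, -0.02, 0.13, 0, 0, -0.13],
  ],
)

```text
clock: 2.1
position: [0.4599, 0.0613, 0.1805]
tool_rot: [-3.141, -0.001, 1.804]
force: [0.2, -0.9, -0.7]
grip_width: 0.0427
```

```bash
python3 - <<'E'
from h import *
cur_=cur();print(cur_[0],cur_[2]['tool_rot'],cur_[2]['qpos'])
delta(casep(-.028,0,.14),down(1.8032))
c=cams.get_calibration("wrist");cv2.imwrite('pics/w1.png',cams.grab_frame("wrist"));print({k:c[k] for k in('fx','cx','cy','t')})
E
```

```text
[0.4599 0.0613 0.1805] [-3.1411 -0.001   1.8038] [ 0.1581  0.407  -0.5259  2.0572  0.2943  0.7498 -0.317 ]
d [0.671  0.0564 0.2707] r [-0.0006 -0.0013  0.0007]
{'fx': 371.64829954431775, 'cx': 321.84295435459103, 'cy': 239.03625267543813, 't': array([-0.4619, -0.0636,  0.3009])}
```

View pics/w1.png

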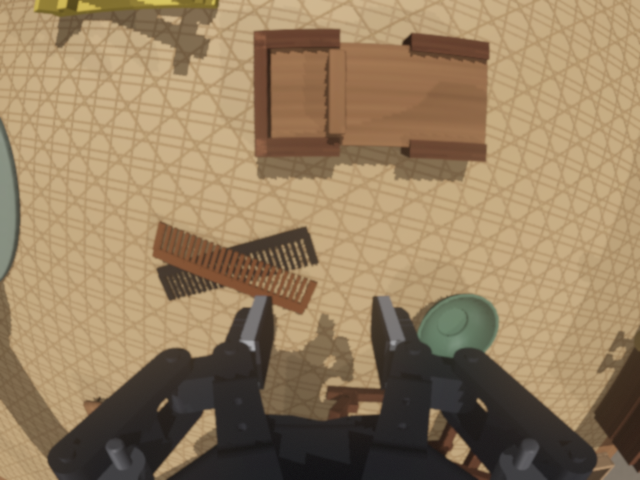

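The wrist view shows the case at (370,95) with its batten top around (337,92), and the combs at (235,265). I'll use it to refine the case pose.

```bash
cat >> h.py <<'E'
def wunp(c,u,v,z):
    x,y=(u-c['cx'])/c['fx'],(v-c['cy'])/c['fy'];r=np.hypot(x,y);k=np.sin(r)/r
    d=c['R'].T@np.array([x*k,y*k,np.cos(r)]);o=-c['R'].T@c['t'];return o+d*(z-o[2])/d[2]
E
python3 - <<'E'
from h import *
c=cams.get_calibration("wrist")
im=cv2.imread('pics/w1.png');cv2.imwrite('pics/w1c.png',cv2.resize(im[20:170,240:500],None,fx=3,fy=3,interpolation=cv2.INTER_CUBIC))
import pickle;pickle.dump(c,open('w1.pkl','wb'))
E
```

```text
(no output)
```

View pics/w1c.png

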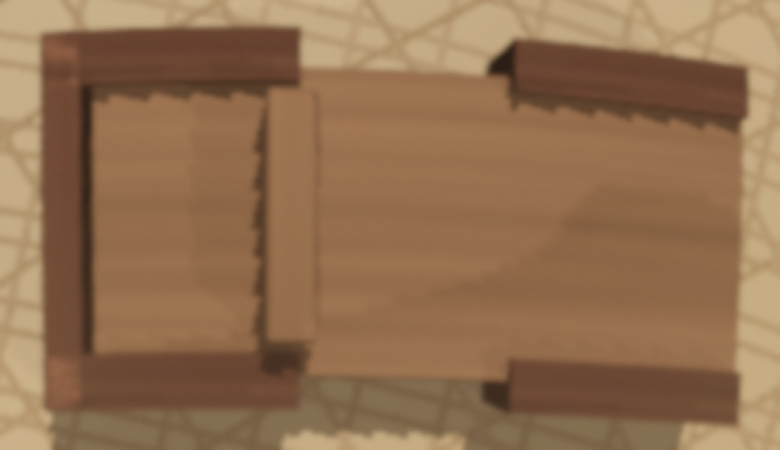

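```bash
python3 - <<'E'
from h import *
import pickle;c=pickle.load(open('w1.pkl','rb'))
g=lambda x,y,z:wunp(c,240+x/3-.33,20+y/3-.33,z)
pts=[((40,33),.035,(-.0885,.0475)),((46,409),.035,(-.0885,-.0475)),((748,68),.035,(.0885,.0475)),((738,423),.035,(.0885,-.0475))]
W=np.array([g(*p,z) for p,z,l in pts]);L=np.array([l for _,_,l in pts]);print(W)
f=lambda p:(p[:2]+Rn.from_euler('z',p[2]).apply(np.c_[L,0*L[:,0]])[:,:2]-W[:,:2]).ravel()
r=least_squares(f,[.47,.17,.23]);print(r.x,r.fun.reshape(-1,2)*1e3)
for q in((267,90),(317,90),(314,340),(265,342)):
    w=g(*q,.048);print(w,Rn.from_euler('z',-r.x[2]).apply(w-[r.x[0],r.x[1],0]))
E
```

```text
[[0.3785 0.193  0.035 ]
 [0.4004 0.1019 0.035 ]
 [0.5504 0.2329 0.035 ]
 [0.5718 0.142  0.035 ]]
[0.4753 0.1675 0.2296] [[-0.2531  0.5356]
 [-0.4515 -0.8646]
 [ 0.2143  0.94  ]
 [ 0.4902 -0.611 ]]
[0.4355 0.1871 0.048 ] [-0.0343  0.0282  0.048 ]
[0.4464 0.1899 0.048 ] [-0.023   0.0284  0.048 ]
[0.4592 0.1329 0.048 ] [-0.0235 -0.03    0.048 ]
[0.4485 0.1298 0.048 ] [-0.0347 -0.0306  0.048 ]
```

```bash
sed -i 's/^CASE=(np.array(\[[^]]*\]),.2324)/CASE=(np.array([.4740,.1676,0]),.231)/' h.py; python3 - <<'E'
from h import *
P,Q,s=cur();b=(P,Q)
for z in(.11,.052):
    p=casep(-.0285,0,z);R=down(np.pi/2+.231);delta(p,R,b);b=(p,R)
E
```

```text
d [0.6805 0.064  0.4707] r [-0.0007 -0.0003 -0.0009]
d [ 0.     -0.      0.3867] r [0. 0. 0.]
```

Call:
arm_command(
  deltas=[
    [0, 0.34, 0.03, 0.24, 0, 0, 0],
    [0, 0.68, 0.064, 0.47, 0, 0, 0],
    [0, 0.68, 0.064, 0.47, 0, 0, 0],
    [0, 0.68, 0.064, 0.67, 0, 0, 0],
    [0, 0.68, 0.064, 0.857, 0, 0, 0],
    [0, 0.68, 0.064, 0.857, 0, 0, 0],
  ],
  newtons=40,
)

```text
clock: 2.9
position: [0.4466, 0.1584, 0.0514]
tool_rot: [-3.139, 0.001, 1.797]
force: [-0.5, -0.1, 0.2]
grip_width: 0.0429
```

```bash
python3 - <<'E'
from h import *
P,Q,s=cur();print(P,s['tool_rot'],s['force'],casep(-.0285,0,.052))
cv2.imwrite('pics/w2.png',cams.grab_frame("wrist"))
E
```

```text
[0.4466 0.1584 0.0514] [-3.139   0.0011  1.7972] [-0.4892 -0.095   0.1977] [0.4463 0.1611 0.052 ]
```

View pics/w2.png

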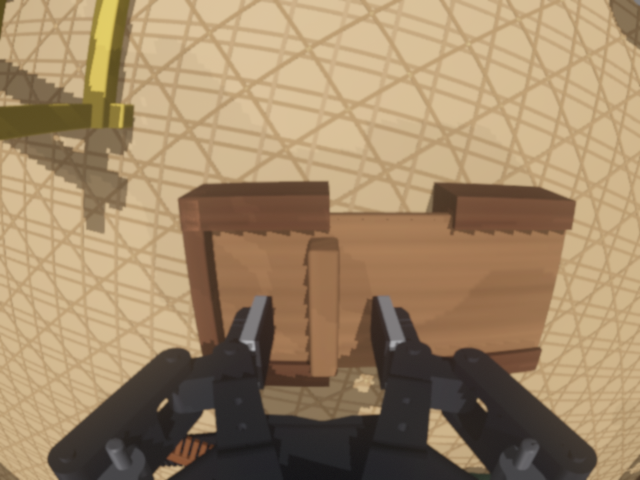

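The batten at (323,305) stands between the fingertips, so I'll close on it.

Call:
arm_command(
  deltas=[
    [-1, 0, 0, 0, 0, 0, 0],
    [-1, 0, 0, 0, 0, 0, 0],
    [-1, 0, 0, 0, 0, 0, 0],
    [-1, 0, 0, 0, 0, 0, 0],
  ],
  newtons=40,
)

```text
clock: 3.45
position: [0.4475, 0.1599, 0.0534]
tool_rot: [3.14, 0.0, 1.798]
force: [-1.7, -1.9, 11.8]
grip_width: 0.0108
```

```bash
python3 - <<'E'
from h import *
P,Q,s=cur();print(P,s['tool_rot'],s['force'],s['grip_width'],s['qpos'])
u=np.array([np.cos(.231),np.sin(.231),0])
for k in(.06,.13,.19): delta(P+k*u,Q)
delta(P+[0,0,-.02],Q)
E
```

```text
[0.4475 0.1599 0.0534] [3.14   0.0004 1.7984] [-1.6949 -1.9175 11.7872] 0.010755104506003414 [-0.1752  0.6396 -0.3851  2.1078  0.5071  0.4817 -0.7193]
d [0.0014 0.4    0.0006] r [0. 0. 0.]
d [0.003  0.8667 0.0014] r [0. 0. 0.]
d [0.0043 1.2667 0.002 ] r [0. 0. 0.]
d [ 0.0001 -0.0002  0.1333] r [0. 0. 0.]
```

Call:
arm_command(
  deltas=[
    [-1, 0, 0, -0.014, 0, 0, 0],
    [-1, 0, 0.1, -0.014, 0, 0, 0],
    [-1, 0, 0.2, -0.014, 0, 0, 0],
  ],
)

```text
clock: 3.82
position: [0.4767, 0.1669, 0.0549]
tool_rot: [3.141, -0.0, 1.799]
force: [-0.4, 0.4, -1.1]
grip_width: 0.0104
```

```bash
python3 - <<'E'
from h import *
P,Q,s=cur();print(P,s['tool_rot'],s['force'],s['grip_width'],s['qpos'])
cv2.imwrite('pics/w3.png',cams.grab_frame("wrist"))
E
```

```text
[0.4767 0.1669 0.0549] [ 3.1411 -0.      1.7987] [-0.4069  0.4425 -1.1019] 0.010408138500054058 [-0.156   0.6673 -0.4002  2.0309  0.4917  0.5362 -0.6803]
```

View pics/w3.png

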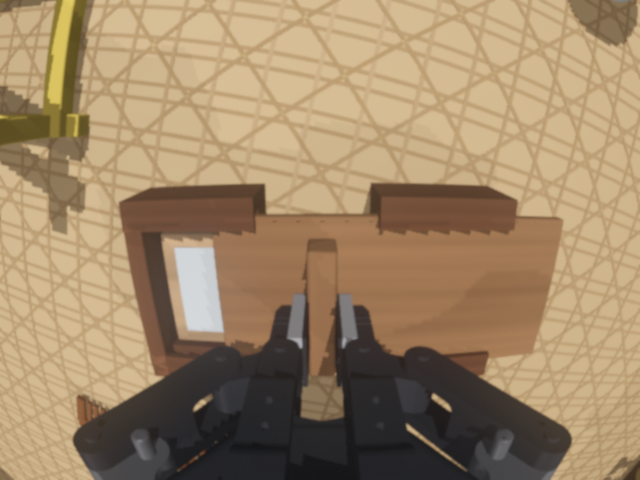

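The cover slides with the fingers and the mirror is showing at (200,290). I'll keep pulling.

Call:
arm_command(
  deltas=[
    [-1, 0, 0.17, 0, 0, 0, 0],
    [-1, 0, 0.34, 0, 0, 0, 0],
    [-1, 0, 0.51, 0, 0, 0, 0],
    [-1, 0, 0.68, 0, 0, 0, 0],
    [-1, 0, 0.85, 0, 0, 0, 0],
    [-1, 0, 1, 0, 0, 0, 0],
    [-1, 0, 1, 0, 0, 0, 0],
  ],
)

```text
clock: 4.75
position: [0.623, 0.2008, 0.0545]
tool_rot: [3.141, -0.0, 1.798]
force: [-0.7, 1.0, -0.9]
grip_width: 0.0107
```

Call:
arm_command(
  deltas=[
    [-1, 0, 0.1, 0, 0, 0, 0],
    [-1, 0, 0.1, 0, 0, 0, 0],
  ],
)

```text
clock: 5.0
position: [0.6366, 0.2041, 0.0545]
tool_rot: [3.142, -0.0, 1.799]
force: [-0.8, 0.3, -0.8]
grip_width: 0.0106
```

```bash
python3 - <<'E'
from h import *
P,Q,s=cur();print(P,s['tool_rot'],s['force'],s['grip_width'],s['qpos'])
delta(P-[0,0,.0235],down(s['tool_rot'][2]))
cv2.imwrite('pics/w4.png',cams.grab_frame("wrist"))
im=cams.grab_frame("scene");cv2.imwrite('pics/s4.png',cv2.resize(im[180:380,230:480],None,fx=3,fy=3))
E
```

```text
[0.6366 0.2041 0.0545] [ 3.1415 -0.0001  1.7986] [-0.824   0.3113 -0.7668] 0.01059552962962933 [-0.1315  0.8536 -0.4278  1.5815  0.4483  0.8055 -0.5165]
d [-0.     -0.      0.1567] r [ 0.0001 -0.0002 -0.    ]
```

View pics/w4.png

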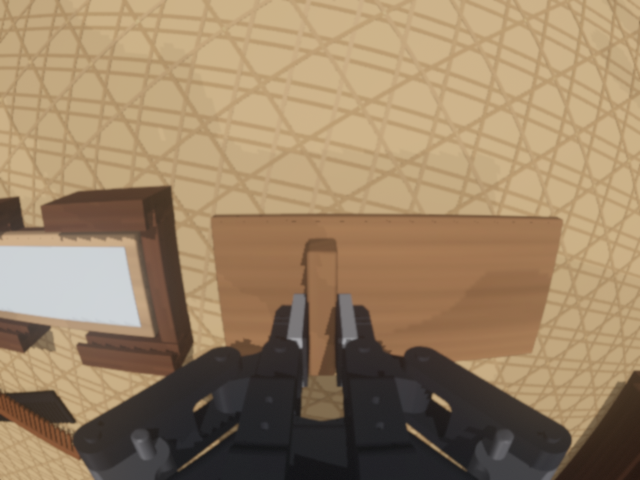

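View pics/s4.png

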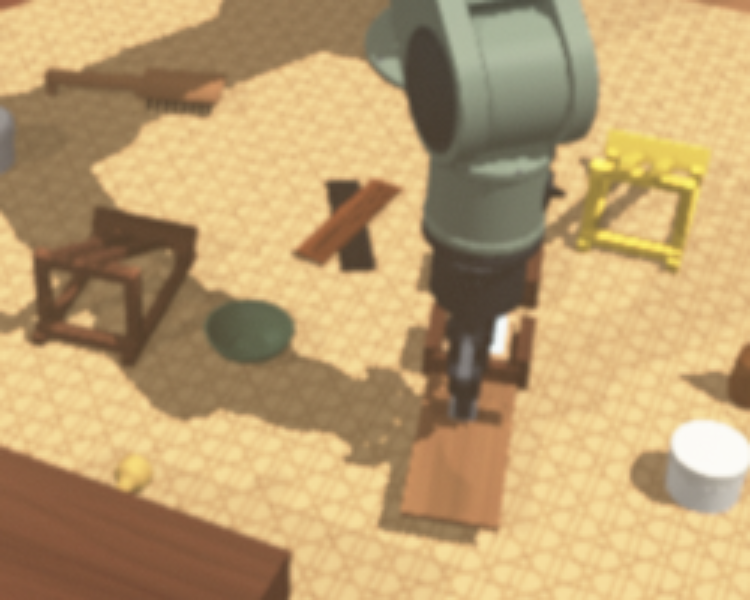

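The cover is clear of the case and held level. Now I'll lower it.

Call:
arm_command(
  deltas=[
    [-1, 0, 0, 0.04, 0, 0, 0],
    [-1, 0, 0, 0.08, 0, 0, 0],
    [-1, 0, 0, 0.12, 0, 0, 0],
    [-1, 0, 0, 0.145, 0, 0, 0],
    [-1, 0, 0, 0.155, 0, 0, 0],
    [-1, 0, 0, 0.155, 0, 0, 0],
  ],
)

```text
clock: 5.85
position: [0.6369, 0.2042, 0.0311]
tool_rot: [-3.142, -0.0, 1.799]
force: [0.4, 0.0, -0.6]
grip_width: 0.0109
```

Call:
arm_command(
  deltas=[
    [-1, 0, 0, 0.008, 0, 0, 0],
    [-1, 0, 0, 0.008, 0, 0, 0],
  ],
)

```text
clock: 6.1
position: [0.6369, 0.2042, 0.0299]
tool_rot: [3.142, 0.0, 1.799]
force: [0.1, 0.2, -0.5]
grip_width: 0.0106
```

Call:
arm_command(
  deltas=[
    [-1, 0, 0, 0.008, 0, 0, 0],
    [-1, 0, 0, 0.008, 0, 0, 0],
  ],
)

```text
clock: 6.35
position: [0.6371, 0.2043, 0.0295]
tool_rot: [3.141, 0.0, 1.799]
force: [-3.7, -2.1, 11.5]
grip_width: 0.0108
```

Contact with the table. Next I open and rise.

Call:
arm_command(
  deltas=[
    [-0.4, 0, 0, -0.008, 0, 0, 0],
    [-0.2, 0, 0, -0.008, 0, 0, 0],
    [0, 0, 0, -0.008, 0, 0, 0],
    [0, 0, 0, -0.3, 0, 0, 0],
    [0, 0, 0, -0.6, 0, 0, 0],
    [0, 0, 0, -0.9, 0, 0, 0],
  ],
)

```text
clock: 7.1
position: [0.6367, 0.2041, 0.165]
tool_rot: [-3.141, -0.0, 1.799]
force: [1.0, -0.1, -0.5]
grip_width: 0.0427
```

```bash
python3 - <<'E'
from h import *
P,Q,s=cur();print(P,s['tool_rot'],s['grip_width'],s['qpos'])
c=cams.get_calibration("wrist");cv2.imwrite('pics/w5.png',cams.grab_frame("wrist"))
import pickle;pickle.dump(c,open('w5.pkl','wb'))
b=(P,Q)
for p,y in((casep(.08,0,.17),1.2),(casep(0.01,0,.17),.6),(casep(0,0,.11),.231)):
    delta(p,down(y),b);b=(p,down(y))
E
```

```text
[0.6367 0.2041 0.165 ] [-3.1413 -0.0001  1.7988] 0.04268224974869586 [-0.099   0.7182 -0.4824  1.5291  0.3743  0.9874 -0.4597]
d [ 0.0095 -0.5781 -0.0331] r [-0.0004 -0.      0.7625]
d [-0.2642 -0.3847 -0.    ] r [-0.     -0.      0.7639]
d [-0.0622 -0.024   0.4   ] r [ 0.     -0.      0.4698]
```

View pics/w5.png

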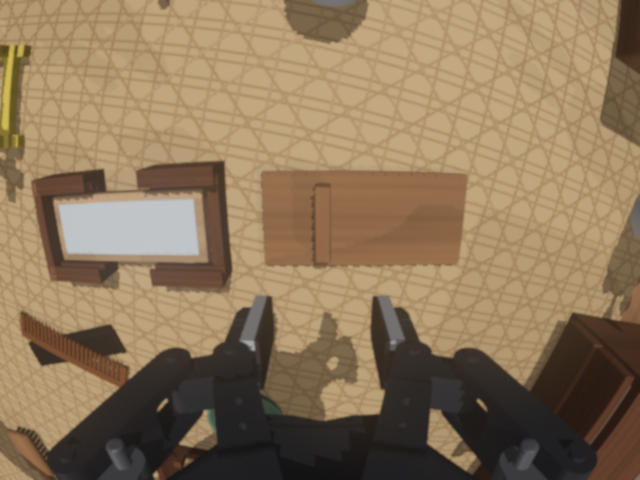

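The cover lies flat on the table at (365,218) with its batten up. The mirror is uncovered at (130,228).

Call:
arm_command(
  deltas=[
    [0.5, 0, -0.14, -0.03, 0, 0, 0.19],
    [0.5, 0, -0.29, -0.03, 0, 0, 0.38],
    [1, 0, -0.43, -0.03, 0, 0, 0.57],
    [1, 0, -0.58, -0.03, 0, 0, 0.76],
  ],
)

```text
clock: 7.65
position: [0.5514, 0.1843, 0.1681]
tool_rot: [3.142, -0.0, 1.197]
force: [1.0, 0.6, -0.3]
grip_width: 0.0854
```

Call:
arm_command(
  deltas=[
    [1, -0.07, -0.1, 0, 0, 0, 0.19],
    [1, -0.14, -0.19, 0, 0, 0, 0.38],
    [1, -0.2, -0.29, 0, 0, 0, 0.57],
    [1, -0.264, -0.385, 0, 0, 0, 0.76],
    [1, -0.264, -0.385, 0, 0, 0, 0.76],
  ],
)

```text
clock: 8.28
position: [0.4834, 0.1684, 0.1683]
tool_rot: [3.141, 0.0, 0.606]
force: [0.5, 0.6, -0.0]
grip_width: 0.0853
```

```bash
python3 - <<'E'
from h import *
P,Q,s=cur();print(P,s['tool_rot'],s['grip_width'],s['qpos'])
c=cams.get_calibration("wrist");im=cams.grab_frame("wrist");cv2.imwrite('pics/w6.png',im)
import pickle;pickle.dump(c,open('w6.pkl','wb'))
delta(casep(0,0,.11),down(.231))
E
```

```text
[0.4834 0.1684 0.1683] [3.1413 0.0002 0.6059] 0.08528346158338693 [-0.2851  0.4594 -0.2178  1.9627  0.144   0.7344 -1.5531]
d [-0.0598 -0.0333  0.3891] r [ 0.0003 -0.0006  0.4805]
```

View pics/w6.png

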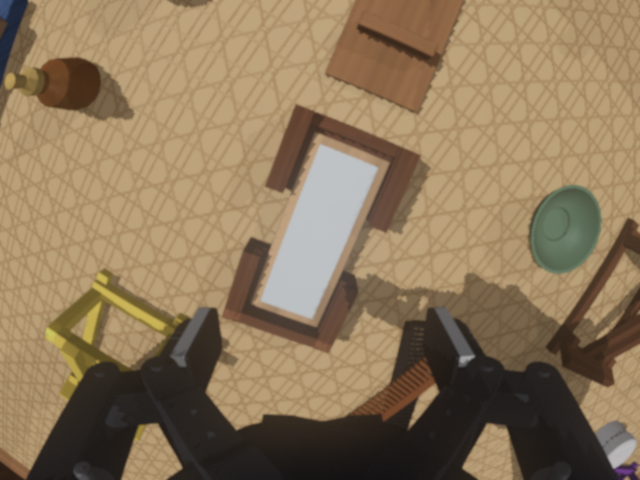

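```bash
python3 - <<'E'
import cv2
im=cv2.imread('pics/w6.png');cv2.imwrite('pics/w6c.png',cv2.resize(im[95:360,215:430],None,fx=2.2,fy=2.2,interpolation=cv2.INTER_CUBIC))
E
```

```text
(no output)
```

View pics/w6c.png

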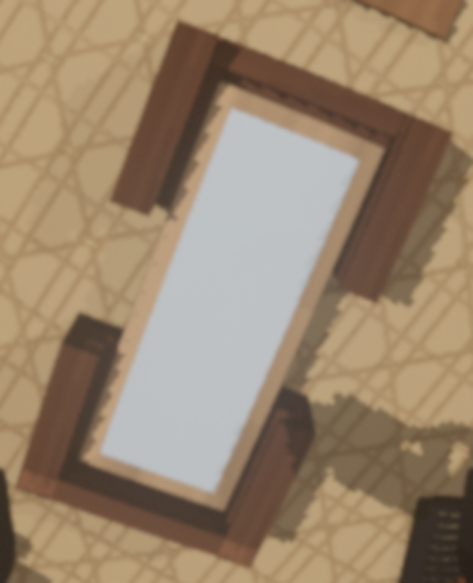

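```bash
python3 - <<'E'
from h import *
import pickle;c=pickle.load(open('w6.pkl','rb'))
g=lambda x,y,z:wunp(c,215+(x+.5)/2.2-.5,95+(y+.5)/2.2-.5,z)
def f(pts,z,a,b):
    W=np.array([g(*p,z) for p in pts])
    L=np.array([[a,b],[a,-b],[-a,-b],[-a,b]])
    F=lambda p:(p[:2]+Rn.from_euler('z',p[2]).apply(np.c_[p[3]*L,0*L[:,0]])[:,:2]-W[:,:2]).ravel()
    r=least_squares(F,[.47,.17,.23,1]);print(r.x,(r.fun.reshape(-1,2)*1e3).round(1).tolist());return r.x
x=f([(180,22),(450,133),(252,566),(18,487)],.035,.0885,.0475)
m=f([(224,84),(387,148),(225,511),(82,462)],.022,.075,.03)
m2=f([(231,106),(359,158),(217,494),(100,455)],.022,.065,.022)
print(Rn.from_euler('z',-x[2]).apply([*(m[:2]-x[:2]),0]))
E
```

```text
[0.475  0.169  0.2347 0.9865] [[-0.4, 0.4], [0.2, -0.6], [0.1, 0.1], [0.2, 0.1]]
[0.4749 0.1667 0.2308 0.9911] [[-0.0, 0.7], [-0.5, -0.6], [0.3, -0.6], [0.2, 0.6]]
[0.4745 0.1673 0.2386 1.0536] [[-0.2, 0.1], [0.3, -0.1], [-0.3, 0.3], [0.2, -0.3]]
[-0.0007 -0.0023  0.    ]
```

```bash
python3 - <<'E'
from h import *
P,Q,s=cur();b=(P,Q)
delta((.4747,.167,.11),down(.233)); delta((.4747,.167,.021),down(.233))
E
```

```text
d [-0.0582 -0.0274  0.3891] r [ 0.0003 -0.0006  0.4779]
d [-0.0585 -0.0276  0.9825] r [ 0.0003 -0.0006  0.4779]
```

Call:
arm_command(
  deltas=[
    [1, -0.02, -0.01, 0.13, 0, 0, 0.18],
    [1, -0.04, -0.02, 0.26, 0, 0, 0.36],
    [1, -0.058, -0.027, 0.39, 0, 0, 0.478],
    [1, -0.058, -0.027, 0.55, 0, 0, 0.478],
    [1, -0.058, -0.027, 0.7, 0, 0, 0.478],
    [1, -0.058, -0.027, 0.83, 0, 0, 0.478],
    [1, -0.058, -0.027, 0.93, 0, 0, 0.478],
    [1, -0.058, -0.027, 0.93, 0, 0, 0.478],
  ],
)

```text
clock: 9.32
position: [0.4743, 0.1667, 0.0278]
tool_rot: [3.141, 0.001, 0.231]
force: [0.8, -0.2, 1.2]
grip_width: 0.0854
```

```bash
python3 - <<'E'
from h import *
P,Q,s=cur();print(P,s['tool_rot'],s['force'],s['qpos'])
delta((.4747,.167,.021),down(.233))
im=cams.grab_frame("wrist");cv2.imwrite('pics/w7.png',im)
E
```

```text
[0.4743 0.1667 0.0278] [3.1415 0.0014 0.231 ] [ 0.7977 -0.2257  1.215 ] [-0.396   0.6929 -0.0801  2.052   0.1303  0.4027 -1.9175]
d [ 0.0028 -0.0012  0.0454] r [ 0.0001  0.0018 -0.0026]
```

View pics/w7.png

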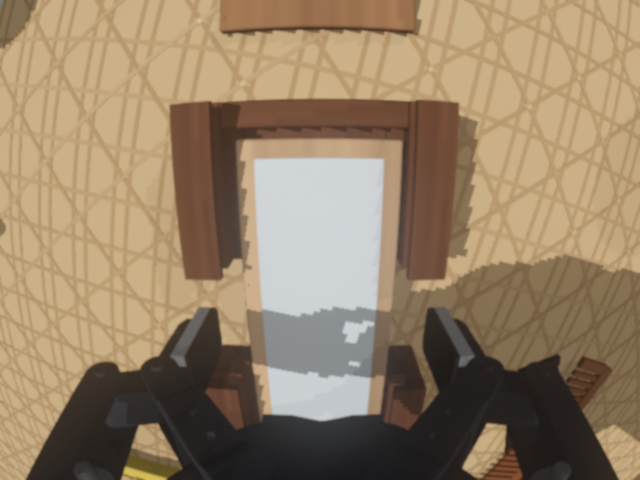

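Call:
arm_command(
  deltas=[
    [1, 0.003, -0.001, 0.02, 0, 0, 0],
    [1, 0.003, -0.001, 0.045, 0, 0, 0],
    [1, 0.003, -0.001, 0.045, 0, 0, 0],
    [0.6, 0.003, -0.001, 0.045, 0, 0, 0],
  ],
  newtons=20,
)

```text
clock: 9.88
position: [0.4749, 0.1671, 0.0221]
tool_rot: [-3.142, -0.0, 0.23]
force: [-0.7, -0.6, 0.0]
grip_width: 0.0697
```

Call:
arm_command(
  deltas=[
    [0.2, 0, 0, 0, 0, 0, 0],
    [0.2, 0, 0, 0, 0, 0, 0],
    [0.2, 0, 0, 0, 0, 0, 0],
  ],
  newtons=30,
)

```text
clock: 10.25
position: [0.475, 0.1671, 0.0222]
tool_rot: [-3.142, -0.0, 0.23]
force: [-0.4, 0.1, 5.8]
grip_width: 0.0591
```

```bash
python3 - <<'E'
from h import *
P,Q,s=cur();print(P,s['tool_rot'],s['force'],s['grip_width'])
im=cams.grab_frame("wrist");cv2.imwrite('pics/w8.png',im)
E
```

```text
[0.475  0.1671 0.0222] [-3.1416 -0.0002  0.2295] [-0.4343  0.0612  5.8178] 0.05908333395413814
```

View pics/w8.png

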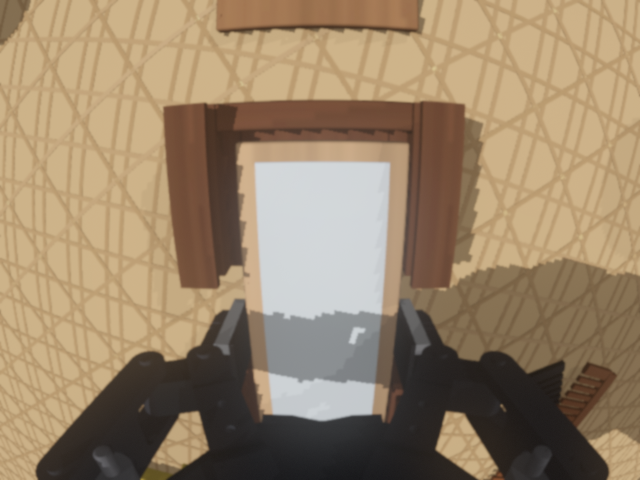

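The mirror is gripped at 59 mm. I'll lift it.

Call:
arm_command(
  deltas=[
    [-0.2, 0, 0, 0, 0, 0, 0],
    [-0.2, 0, 0, -0.05, 0, 0, 0],
    [-0.2, 0, 0, -0.12, 0, 0, 0],
    [-0.2, 0, 0, -0.25, 0, 0, 0],
    [-0.2, 0, 0, -0.5, 0, 0, 0],
    [-0.2, 0, 0, -0.8, 0, 0, 0],
    [-0.2, 0, 0, -1, 0, 0, 0],
    [-0.2, 0, 0, -1, 0, 0, 0],
  ],
  newtons=45,
)

```text
clock: 11.3
position: [0.4758, 0.1673, 0.1745]
tool_rot: [-3.141, -0.004, 0.229]
force: [-0.0, -0.7, -0.9]
grip_width: 0.059
```

```bash
python3 - <<'E'
from h import *
P,Q,s=cur();print(P,s['tool_rot'],s['force'],s['moment'],s['grip_width'],s['qpos'])
im=cams.grab_frame("wrist");cv2.imwrite('pics/w9.png',im)
im=cams.grab_frame("scene");cv2.imwrite('pics/s9.png',cv2.resize(im[150:350,230:480],None,fx=3,fy=3))
Rt=RR*Rn.from_euler('x',np.pi)
b=(P,Q)
for p,R in (((.54,.06,.2),down(.2)),((.58,-.05,.21),down(.15)),(restp(.08,0,.10),Rt),(restp(.079,0,.035),Rt)):
    print(p);delta(p,R,b);b=(np.array(p),R)
E
```

```text
[0.4758 0.1673 0.1745] [-3.1408 -0.0042  0.2293] [-0.0218 -0.7069 -0.8788] [-0.0257 -0.041  -0.0202] 0.058952139233408606 [-0.3611  0.4333 -0.1228  1.9835  0.0781  0.7249 -1.8725]
(0.54, 0.06, 0.2)
d [ 0.2546  0.7939 -0.1693] r [-0.001  -0.0053  0.0373]
(0.58, -0.05, 0.21)
d [ 0.1157  0.7717 -0.0667] r [ 0.     -0.      0.0637]
[ 0.5534 -0.1599  0.1586]
d [-0.2851  0.698   0.3426] r [-0.0121  0.6666  0.0452]
[ 0.5848 -0.1563  0.1018]
d [-0.0067 -0.      0.4333] r [0. 0. 0.]
```

View pics/w9.png

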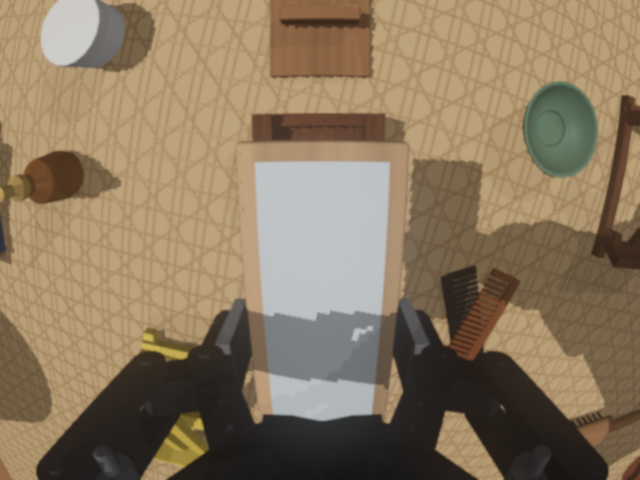

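View pics/s9.png

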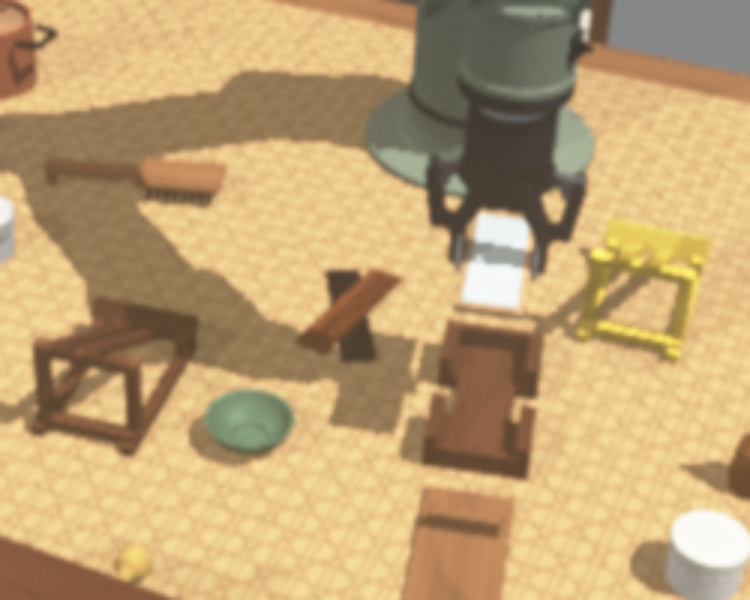

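```bash
python3 - <<'E'
from h import *
c=cams.get_calibration("wrist");P,Q,s=cur()
for u,v in((239,144),(407,144),(248,300),(400,300)):
    w=wunp(c,u,v,P[2]);print(Q.inv().apply(w-P))
E
```

```text
[ 0.074  -0.0277  0.    ]
[0.074  0.0292 0.    ]
[ 0.0154 -0.028   0.    ]
[0.0153 0.0304 0.    ]
```

Call:
arm_command(
  deltas=[
    [-0.2, 0.06, 0.2, -0.05, 0, 0, 0.01],
    [-0.2, 0.13, 0.4, -0.1, 0, 0, 0.02],
    [-0.2, 0.2, 0.6, -0.15, 0, 0, 0.03],
    [-0.2, 0.25, 0.79, -0.17, 0, 0, 0.037],
    [-0.2, 0.25, 0.79, -0.17, 0, 0, 0.037],
  ],
)

```text
clock: 12.02
position: [0.5386, 0.0579, 0.1964]
tool_rot: [3.141, 0.002, 0.197]
force: [-0.4, 0.4, -2.2]
grip_width: 0.0588
```

Call:
arm_command(
  deltas=[
    [-0.2, 0.03, 0.2, -0.02, 0, 0, 0.015],
    [-0.2, 0.06, 0.4, -0.04, 0, 0, 0.03],
    [-0.2, 0.09, 0.6, -0.06, 0, 0, 0.045],
    [-0.2, 0.116, 0.77, -0.067, 0, 0, 0.064],
    [-0.2, 0.116, 0.77, -0.067, 0, 0, 0.064],
  ],
)

```text
clock: 12.65
position: [0.5785, -0.0512, 0.2068]
tool_rot: [3.141, 0.001, 0.148]
force: [-0.2, 0.4, -1.4]
grip_width: 0.0585
```

```bash
python3 - <<'E'
from h import *
P,Q,s=cur();print(P,s['tool_rot'],s['grip_width'],s['qpos'])
Rt=RR*Rn.from_euler('x',np.pi)
delta(restp(.08,0,.10),Rt)
E
```

```text
[ 0.5785 -0.0512  0.2068] [3.1412 0.001  0.1477] 0.058536613591897144 [ 0.0291  0.4991 -0.0604  1.7593  0.038   0.8852 -1.4711]
d [-0.272   0.6922  0.3216] r [-0.0109  0.6679  0.0424]
```

Call:
arm_command(
  deltas=[
    [-0.2, -0.05, 0.17, 0.05, 0, 0.13, 0.01],
    [-0.2, -0.1, 0.34, 0.1, 0, 0.27, 0.02],
    [-0.2, -0.15, 0.5, 0.16, 0, 0.4, 0.03],
    [-0.2, -0.2, 0.6, 0.22, -0.01, 0.53, 0.04],
    [-0.2, -0.27, 0.69, 0.3, -0.011, 0.668, 0.042],
    [-0.2, -0.27, 0.69, 0.32, -0.011, 0.668, 0.042],
    [-0.2, -0.27, 0.69, 0.32, -0.011, 0.668, 0.042],
  ],
)

```text
clock: 13.52
position: [0.5574, -0.1434, 0.1667]
tool_rot: [-3.106, -0.486, 0.119]
force: [0.5, -0.1, -1.0]
grip_width: 0.0586
```

```bash
python3 - <<'E'
from h import *
import pickle
P,Q,s=cur();print(P,s['tool_rot'],s['grip_width'],s['qpos'],s['force'])
Rt=RR*Rn.from_euler('x',np.pi)
print('in rest',RR.inv().apply(P-REST[0]))
delta(restp(.08,0,.06),Rt)
c=cams.get_calibration("wrist");pickle.dump((c,P,Q),open('w10.pkl','wb'))
im=cams.grab_frame("wrist");cv2.imwrite('pics/w10.png',im)
im=cams.grab_frame("scene");cv2.imwrite('pics/s10.png',cv2.resize(im[180:340,200:360],None,fx=3.75,fy=3.75,interpolation=cv2.INTER_CUBIC))
E
```

```text
[ 0.5574 -0.1434  0.1667] [-3.1056 -0.4865  0.119 ] 0.05858205676379567 [ 0.3795  0.4397 -0.1496  2.1465 -0.8913  0.1849 -0.3342] [ 0.5045 -0.0725 -1.0218]
in rest [0.0891 0.0159 0.1041]
d [-0.0504  0.1172  0.2915] r [-0.049   0.0474  0.005 ]
```

View pics/w10.png

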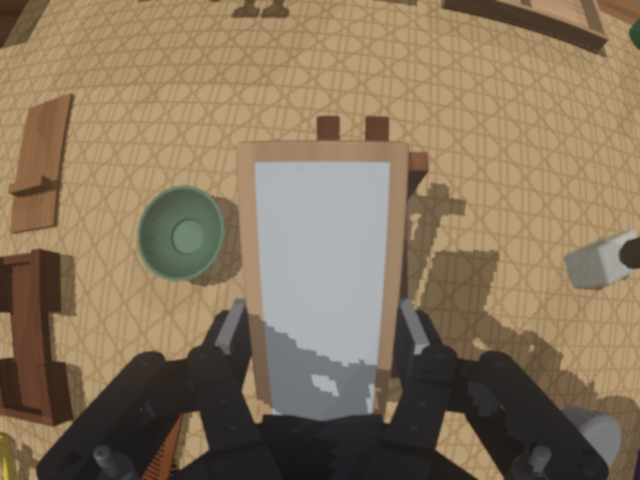

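View pics/s10.png

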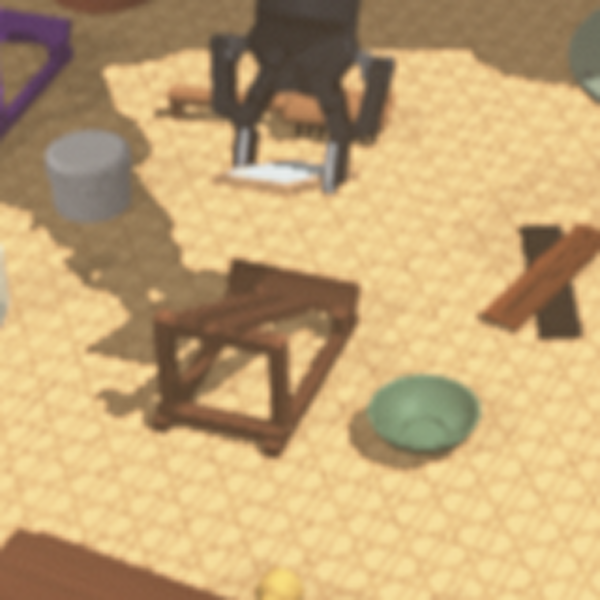

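The mirror is held level in the hand, but joint 6 is near its limit (0.185, minimum 0.16) at this tilt. I'll fit a kinematic model to see how much room there is.

```bash
cat > kin.py <<'E'
from h import *
D=[([1.09978884,.52202034,-.03635376,1.60001227,.02116555,1.02113182,-.1127852],[.2437083,-.57516258,.24771996],[-3.14040483,0,.400817]),
([.5558,.4345,-.3693,1.8577,.1972,.8853,-.0842],[.4943,-.2021,.2178],[-3.1413,-.0003,1.3943]),
([.1581,.407,-.5259,2.0572,.2943,.7498,-.317],[.4599,.0613,.1805],[-3.1411,-.001,1.8038]),
([-.1752,.6396,-.3851,2.1078,.5071,.4817,-.7193],[.4475,.1599,.0534],[3.14,.0004,1.7984]),
([-.156,.6673,-.4002,2.0309,.4917,.5362,-.6803],[.4767,.1669,.0549],[3.1411,0,1.7987]),
([-.1315,.8536,-.4278,1.5815,.4483,.8055,-.5165],[.6366,.2041,.0545],[3.1415,-.0001,1.7986]),
([-.099,.7182,-.4824,1.5291,.3743,.9874,-.4597],[.6367,.2041,.165],[-3.1413,-.0001,1.7988]),
([-.2851,.4594,-.2178,1.9627,.144,.7344,-1.5531],[.4834,.1684,.1683],[3.1413,.0002,.6059]),
([-.396,.6929,-.0801,2.052,.1303,.4027,-1.9175],[.4743,.1667,.0278],[3.1415,.0014,.231]),
([-.3611,.4333,-.1228,1.9835,.0781,.7249,-1.8725],[.4758,.1673,.1745],[-3.1408,-.0042,.2293]),
([.0291,.4991,-.0604,1.7593,.038,.8852,-1.4711],[.5785,-.0512,.2068],[3.1412,.001,.1477]),
([.3795,.4397,-.1496,2.1465,-.8913,.1849,-.3342],[.5574,-.1434,.1667],[-3.1056,-.4865,.119])]
def fk(q,k,sg):
    h,L1,L2,L3,e1,e2,off=k
    Z=lambda a:Rn.from_euler('z',a);Y=lambda a:Rn.from_euler('y',a)
    R=Z(sg[0]*q[0]);p=np.array([0,0,h]);R=R*Y(q[1])*Z(sg[1]*q[2]);p=p+R.apply([e1,0,L1]);R=R*Y(q[3])*Z(sg[2]*q[4]);p=p+R.apply([e2,0,L2]);R=R*Y(q[5])*Z(sg[3]*q[6]+off);p=p+R.apply([0,0,L3]);return p,R
def res(k,sg,D=D):
    o=[]
    for q,p,r in D:
        P,R=fk(q,k,sg);o+=[*(P-p),*(.3*(R.inv()*Rn.from_euler('xyz',r)).as_rotvec())]
    return np.array(o)
QL=np.array([[-2.91,2.91],[-.3,2.13],[-1.5,1.42],[.17,2.43],[-1.26,4.41],[.16,1.93],[-2.52,2.52]])
E
python3 - <<'E'
from kin import *
import itertools,pickle
best=None
for sg in itertools.product((1,-1),repeat=4):
  for off in(0,1.57,-1.57,3.14):
    r=least_squares(lambda k:res(k,sg),[.35,.42,.4,.25,0,0,off])
    if best is None or r.cost<best[0]: best=(r.cost,sg,r.x)
print(best, np.abs(res(best[2],best[1])).max());pickle.dump(best[1:],open('kin.pkl','wb'))
E
```

```text
(np.float64(0.011343401105441254), (-1, -1, -1, -1), array([ 0.1222,  0.6666,  0.3826,  0.2891, -0.0577,  0.0005,  1.5708])) 0.05756015791178257
```

```bash
cat >> kin.py <<'E'
def fk(q,k,sg):
    k=np.asarray(k);Z=lambda a:Rn.from_euler('z',a);Y=lambda a:Rn.from_euler('y',a)
    R=Z(sg[0]*q[0]);p=R.apply(k[0:3]);R=R*Y(q[1]);p=p+R.apply(k[3:6]);R=R*Z(sg[1]*q[2]);p=p+R.apply([k[6],k[7],0]);R=R*Y(q[3]);p=p+R.apply(k[8:11]);R=R*Z(sg[2]*q[4]);p=p+R.apply([k[11],k[12],0]);R=R*Y(q[5]);p=p+R.apply(k[13:16]);R=R*Z(sg[3]*q[6]+k[16]);return p,R
E
python3 - <<'E'
from kin import *
import pickle
sg=(-1,-1,-1,-1)
k0=np.zeros(17);k0[2]=.2;k0[5]=.4;k0[10]=.4;k0[15]=.25;k0[16]=np.pi/2
reg=lambda k:np.r_[res(k,sg),1e-3*(k-k0)]
r=least_squares(reg,k0);print(r.x);e=res(r.x,sg).reshape(-1,6);print((e*1e3).round(1))
pickle.dump((sg,r.x),open('kin.pkl','wb'))
E
```

```text
[-0.0002 -0.0106  0.3209  0.0002 -0.0106  0.5297 -0.0003 -0.0187 -0.
 -0.0187  0.4208  0.0001 -0.0003 -0.0002 -0.0003  0.3114  1.5708]
[[-0.   0.  -0.   0.   0.   0. ]
 [ 0.  -0.   0.   0.   0.   0. ]
 [-0.  -0.  -0.   0.  -0.  -0. ]
 [ 0.1  0.   0.   0.  -0.  -0. ]
 [-0.1  0.  -0.  -0.  -0.  -0. ]
 [ 0.  -0.  -0.  -0.   0.   0. ]
 [-0.   0.   0.   0.   0.   0. ]
 [-0.  -0.  -0.   0.   0.  -0. ]
 [ 0.   0.   0.   0.  -0.   0. ]
 [ 0.  -0.   0.   0.  -0.  -0. ]
 [-0.   0.  -0.   0.  -0.   0. ]
 [-0.   0.   0.   0.   0.  -0. ]]
```

```bash
cat >> kin.py <<'E'
import pickle
SG,K=pickle.load(open('kin.pkl','rb'))
def ik(p,R,q0,w=.02,mid=None):
    m=q0 if mid is None else mid
    def f(q):
        P,Q=fk(q,K,SG);return np.r_[(P-p)*10,(Q.inv()*R).as_rotvec()*3,w*.05*(q-m)]
    r=least_squares(f,np.clip(q0,QL[:,0]+.02,QL[:,1]-.02),bounds=(QL[:,0]+.01,QL[:,1]-.01))
    P,Q=fk(r.x,K,SG);return r.x,np.linalg.norm(P-p)*1e3,np.degrees((Q.inv()*R).magnitude())
E
python3 - <<'E'
from kin import *
Rt=RR*Rn.from_euler('x',np.pi)
rng=np.random.default_rng(0)
for h in(.008,.05,.1):
  sols=[]
  for i in range(60):
    q0=rng.uniform(QL[:,0],QL[:,1])
    q,e,a=ik(restp(.077,0,h),Rt,q0)
    if e<.5 and a<.3: sols.append(q)
  sols=np.array(sols);print(h,len(sols))
  o=np.argsort(sols[:,2]);print(sols[o][::max(1,len(o)//14)].round(2))
E
```

```text
0.008 27
[[ 1.18  1.29 -1.49  2.08  1.78  1.01 -2.49]
 [ 1.18  1.29 -1.49  2.08  1.78  1.01 -2.49]
 [ 1.17  1.25 -1.45  2.08  1.77  0.96 -2.51]
 [ 1.17  1.25 -1.45  2.08  1.77  0.96 -2.51]
 [ 1.17  1.25 -1.45  2.08  1.77  0.96 -2.51]
 [ 0.33  0.65 -0.11  2.12  3.92  0.17  1.15]
 [ 0.33  0.65 -0.11  2.12  3.92  0.17  1.15]
 [ 0.33  0.65 -0.11  2.12  3.92  0.17  1.15]
 [ 0.33  0.65 -0.11  2.12  3.92  0.17  1.15]
 [ 0.33  0.65 -0.11  2.12  3.92  0.17  1.15]
 [ 0.33  0.65 -0.11  2.12  3.92  0.17  1.15]
 [ 0.33  0.65 -0.11  2.12  3.92  0.17  1.15]
 [ 0.33  0.65 -0.11  2.12  3.92  0.17  1.15]
 [ 0.33  0.65 -0.11  2.12  3.92  0.17  1.15]
 [-0.07  0.72  0.43  2.14  4.29  0.47  0.66]
 [-0.26  0.82  0.71  2.15  4.32  0.68  0.54]
 [-0.28  0.84  0.75  2.15  4.32  0.71  0.53]
 [-0.3   0.86  0.78  2.15  4.33  0.74  0.52]
 [-0.4   0.98  0.97  2.16  4.32  0.92  0.45]
 [-0.41  0.99  0.98  2.16  4.32  0.93  0.44]
 [-0.49  1.17  1.18  2.16  4.29  1.16  0.36]
 [-0.5   1.2   1.22  2.16  4.29  1.2   0.34]
 [-0.53  1.4   1.39  2.16  4.24  1.44  0.26]
 [-0.53  1.42  1.41  2.16  4.23  1.46  0.25]
 [-0.53  1.
[... 1151 characters left out ...]
.34  1.38  0.3 ]
 [-0.53  1.28  1.41  2.2   4.33  1.4   0.29]]
0.1 14
[[ 1.27  1.   -1.49  2.15  1.54  0.83 -2.46]
 [ 1.26  0.95 -1.44  2.15  1.53  0.77 -2.47]
 [ 1.24  0.9  -1.39  2.15  1.51  0.7  -2.47]
 [ 1.21  0.84 -1.31  2.16  1.49  0.62 -2.47]
 [ 1.2   0.81 -1.28  2.16  1.48  0.58 -2.48]
 [ 1.15  0.74 -1.18  2.16  1.45  0.49 -2.48]
 [ 0.87  0.54 -0.75  2.17  1.26  0.17 -2.38]
 [ 0.87  0.54 -0.75  2.17  1.26  0.17 -2.38]
 [ 0.87  0.54 -0.75  2.17  1.26  0.17 -2.38]
 [ 0.87  0.54 -0.75  2.17  1.26  0.17 -2.38]
 [ 0.87  0.54 -0.75  2.17  1.26  0.17 -2.38]
 [ 0.87  0.54 -0.75  2.17  1.26  0.17 -2.38]
 [ 0.87  0.54 -0.75  2.17  1.26  0.17 -2.38]
 [ 0.87  0.54 -0.75  2.17  1.26  0.17 -2.38]]
```

```bash
python3 - <<'E'
from kin import *
q=np.array([-.396,.6929,-.0801,2.052,.1303,.4027,-1.9175])
mR=lambda yaw:down(yaw)
for g in(20,25,30,35):
    Rg=Rn.from_euler('y',0)
    # tilt back: R = down * Ry_tool(-g)
    Rc=down(.2295)*Rn.from_euler('y',-np.radians(g))
    print(g,'tool z in case',Rc.apply([0,0,1]),ik(np.array([.475,.167,.025]),Rc,q))
    Rt=RR*Rn.from_euler('x',np.pi)*Rn.from_euler('y',-np.radians(g))
    for h in (.008,.08): print('   rest',h,ik(restp(.077,0,h),Rt,np.array([.3,.6,-.1,2.1,0,.3,-1.5])))
P,Q,s=cur();b=(P,Q)
for p,R in (((.58,-.05,.207),down(.148)),((.54,.06,.2),down(.2)),((.4758,.1673,.1745),down(.2293))):
    delta(p,R,b);b=(np.array(p),R)
E
```

```text
20 tool z in case [-0.3331 -0.0778 -0.9397] (array([-0.3232,  0.8295, -0.1369,  1.7676,  0.0405,  0.8925, -1.8057]), np.float64(1.9315017743803755e-05), np.float64(6.425092296069855e-06))
   rest 0.008 (array([ 0.2846,  0.6749, -0.1413,  1.8765,  0.0905,  0.4292, -1.3549]), np.float64(9.828894556988156e-06), np.float64(3.1100155240924776e-06))
   rest 0.08 (array([ 0.3255,  0.5362, -0.1641,  1.9337,  0.0643,  0.5116, -1.3194]), np.float64(1.070185969934722e-05), np.float64(3.729027899129319e-06))
25 tool z in case [-0.4115 -0.0961 -0.9063] (array([-0.3177,  0.8718, -0.1381,  1.6963,  0.0252,  1.0074, -1.7893]), np.float64(2.4214870674857362e-05), np.float64(7.761727665477313e-06))
   rest 0.008 (array([ 0.2501,  0.6965, -0.1145,  1.8094,  0.0935,  0.5569, -1.3693]), np.float64(1.4139592819563588e-05), np.float64(4.450476180475182e-06))
   rest 0.08 (array([ 0.2842,  0.5609, -0.1317,  1.8691,  0.0763,  0.6331, -1.3414]), np.float64(1.4104063946229585e-05), np.float64(4.547605313447798e-06))
30 tool z in case [-0.4869 -0.1137 -0.866 ] (array([-0.314 ,  0.9169, -0.1379,  1.6252,  0.0122
[... 378 characters left out ...]
at64(5.780253523813386e-06))
35 tool z in case [-0.5585 -0.1305 -0.8192] (array([-0.3115,  0.9642, -0.1372,  1.5543,  0.001 ,  1.2294, -1.767 ]), np.float64(3.4942458768525446e-05), np.float64(1.0324113397930994e-05))
   rest 0.008 (array([ 0.1965,  0.7565, -0.076 ,  1.6686,  0.1026,  0.8052, -1.3925]), np.float64(2.4165811067568094e-05), np.float64(7.596786000622495e-06))
   rest 0.08 (array([ 0.2224,  0.626 , -0.088 ,  1.7357,  0.0972,  0.8685, -1.3743]), np.float64(2.272173264906533e-05), np.float64(7.1072297123498616e-06))
d [ 0.3258 -0.6066 -0.112 ] r [-0.0358 -0.6188 -0.026 ]
d [-0.1556 -0.7646  0.0467] r [ 0.      0.     -0.0662]
d [-0.2774 -0.7861  0.17  ] r [-0.      0.     -0.0373]
```

The kinematic fit is exact. With this grasp the arm cannot tilt to 30° at the seat. If I re-grip the mirror with the hand leaning back 25°, the hand stays nearly upright at the rest, so I'll return it to its well and re-grip.

Call:
arm_command(
  deltas=[
    [-0.2, 0.06, -0.1, -0.1, -0.006, -0.1, 0],
    [-0.2, 0.12, -0.2, -0.1, -0.012, -0.2, -0.01],
    [-0.2, 0.18, -0.3, -0.1, -0.018, -0.3, -0.015],
    [-0.2, 0.24, -0.42, -0.11, -0.024, -0.42, -0.02],
    [-0.2, 0.3, -0.53, -0.11, -0.03, -0.53, -0.023],
    [-0.2, 0.326, -0.607, -0.112, -0.036, -0.619, -0.026],
    [-0.2, 0.326, -0.607, -0.112, -0.036, -0.619, -0.026],
    [-0.2, 0.326, -0.607, -0.112, -0.036, -0.619, -0.026],
  ],
)

```text
clock: 14.62
position: [0.5799, -0.0515, 0.2074]
tool_rot: [3.139, 0.0, 0.146]
force: [-0.6, 0.0, -0.4]
grip_width: 0.0584
```

```bash
python3 - <<'E'
from kin import *
P,Q,s=cur();print(P,s['tool_rot'],s['qpos']);b=(P,Q)
for p,R in (((.54,.06,.2),down(.2)),((.4758,.1673,.1745),down(.2293))):
    delta(p,R,b);b=(np.array(p),R)
E
```

```text
[ 0.5799 -0.0515  0.2074] [3.1385 0.0001 0.1462] [-0.3887  0.5608  0.5434  1.7786 -0.3546  0.9005 -1.1146]
d [-0.1546 -0.7741  0.0471] r [ 0.0039  0.0002 -0.0685]
d [-0.2774 -0.7861  0.17  ] r [-0.      0.     -0.0373]
```

Call:
arm_command(
  deltas=[
    [-0.2, -0.04, -0.2, 0.01, 0, 0, -0.02],
    [-0.2, -0.08, -0.4, 0.02, 0, 0, -0.035],
    [-0.2, -0.12, -0.6, 0.04, 0, 0, -0.05],
    [-0.2, -0.155, -0.774, 0.047, 0.004, 0, -0.068],
    [-0.2, -0.155, -0.774, 0.047, 0.004, 0, -0.068],
  ],
)

```text
clock: 15.25
position: [0.5396, 0.0615, 0.2005]
tool_rot: [-3.14, -0.001, 0.202]
force: [-0.2, -1.2, -1.1]
grip_width: 0.0586
```

Call:
arm_command(
  deltas=[
    [-0.2, -0.07, -0.2, 0.04, 0, 0, -0.01],
    [-0.2, -0.14, -0.4, 0.08, 0, 0, -0.02],
    [-0.2, -0.21, -0.6, 0.12, 0, 0, -0.03],
    [-0.2, -0.277, -0.786, 0.17, 0, 0, -0.037],
    [-0.2, -0.277, -0.786, 0.17, 0, 0, -0.037],
    [-0.2, -0.277, -0.786, 0.17, 0, 0, -0.037],
  ],
)

```text
clock: 16.0
position: [0.4767, 0.1667, 0.1755]
tool_rot: [-3.14, -0.001, 0.228]
force: [0.6, -0.5, -1.4]
grip_width: 0.0584
```

```bash
python3 - <<'E'
from kin import *
P,Q,s=cur();print(P,s['tool_rot'],s['qpos'])
delta((.475,.1671,.0225+.05),down(.2295));delta((.475,.1671,.0225),down(.2295))
im=cams.grab_frame("wrist");cv2.imwrite('pics/w11.png',im)
E
```

```text
[0.4767 0.1667 0.1755] [-3.1401 -0.0015  0.2284] [-0.835   0.4851  0.5126  2.0027 -0.349   0.7374 -1.4527]
d [-0.0118 -0.004   0.687 ] r [-0.0019 -0.0019 -0.0014]
d [-0.0123 -0.0035  1.0203] r [-0.0019 -0.0019 -0.0014]
```

View pics/w11.png

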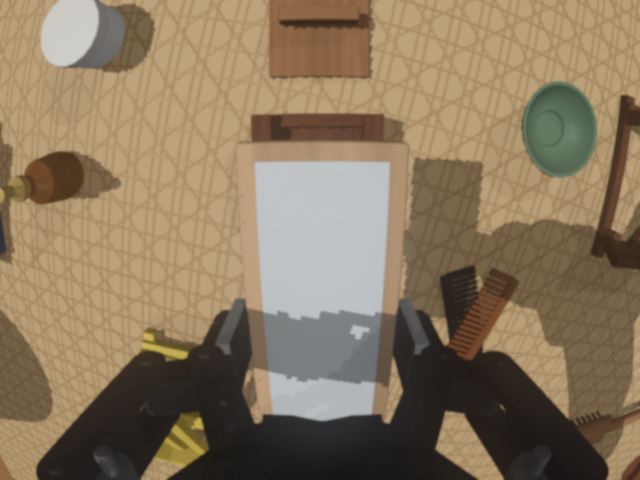

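The mirror hasn't moved in the hand, with its end edge at v=143 as before. I'll lower it back into the well.

Call:
arm_command(
  deltas=[
    [-0.2, -0.006, -0.002, 0.3, 0, 0, 0],
    [-0.2, -0.012, -0.004, 0.6, -0.002, -0.002, -0.0014],
    [-0.2, -0.012, -0.004, 0.75, -0.002, -0.002, -0.0014],
    [-0.2, -0.012, -0.004, 0.75, -0.002, -0.002, -0.0014],
  ],
)

```text
clock: 16.55
position: [0.4743, 0.1671, 0.0619]
tool_rot: [3.141, 0.003, 0.229]
force: [-0.2, 0.1, 0.0]
grip_width: 0.0585
```

```bash
python3 - <<'E'
from kin import *
P,Q,s=cur();print(P,s['tool_rot'],s['qpos'],s['force'])
delta((.4752,.1671,.0235),down(.2295))
E
```

```text
[0.4743 0.1671 0.0619] [3.1412 0.0028 0.2294] [-0.7231  0.6708  0.3644  2.0614 -0.4859  0.4946 -1.3384] [-0.2008  0.0741  0.0129]
d [0.0068 0.0013 0.2558] r [ 0.0005  0.0035 -0.0001]
```

Call:
arm_command(
  deltas=[
    [-0.2, 0.007, 0.001, 0.06, 0, 0.003, 0],
    [-0.2, 0.007, 0.001, 0.12, 0, 0.003, 0],
    [-0.2, 0.007, 0.001, 0.17, 0, 0.003, 0],
    [-0.2, 0.007, 0.001, 0.22, 0, 0.003, 0],
    [-0.2, 0.007, 0.001, 0.255, 0, 0.003, 0],
    [-0.2, 0.007, 0.001, 0.26, 0, 0.003, 0],
  ],
)

```text
clock: 17.3
position: [0.4752, 0.1687, 0.0234]
tool_rot: [-3.141, -0.001, 0.232]
force: [-1.0, 0.6, -0.7]
grip_width: 0.059
```

Call:
arm_command(
  deltas=[
    [-0.2, 0, 0, 0.007, 0, 0, 0],
    [-0.2, 0, 0, 0.007, 0, 0, 0],
    [0.6, 0, 0, 0.007, 0, 0, 0],
    [0.8, 0, 0, 0.007, 0, 0, 0],
    [1, 0, 0, 0.007, 0, 0, 0],
    [1, 0, 0, 0.007, 0, 0, 0],
  ],
)

```text
clock: 18.05
position: [0.4754, 0.1688, 0.0227]
tool_rot: [-3.141, -0.002, 0.232]
force: [0.2, 0.6, -0.5]
grip_width: 0.085
```

```bash
python3 - <<'E'
from kin import *
P,Q,s=cur();print(P,s['tool_rot'],s['qpos'],s['force'],s['grip_width'])
R=down(.231)*Rn.from_euler('y',-np.radians(25))
im=cams.grab_frame("wrist");cv2.imwrite('pics/w12.png',im)
b=(P,Q)
z=R.apply([0,0,1]);mid=np.array([.475,.1674,.018])
# raise then rotate about mirror mid: TCP so that grasp line (at tool z = +0.004) passes mirror mid
for back in (.06,.0):
    p=mid-z*(.002+back);print(p);delta(p,R,b);b=(p,R)
E
```

```text
[0.4754 0.1688 0.0227] [-3.141  -0.0016  0.2315] [-0.6789  0.7389  0.3008  2.065  -0.5261  0.4092 -1.3036] [ 0.2281  0.5712 -0.5203] 0.08496561148955789
[0.5005 0.1734 0.0742]
d [ 0.1708  0.0083 -0.3428] r [-0.0006 -0.5576  0.0008]
[0.4758 0.1676 0.0198]
d [ 0.  -0.   0.4] r [0. 0. 0.]
```

View pics/w12.png

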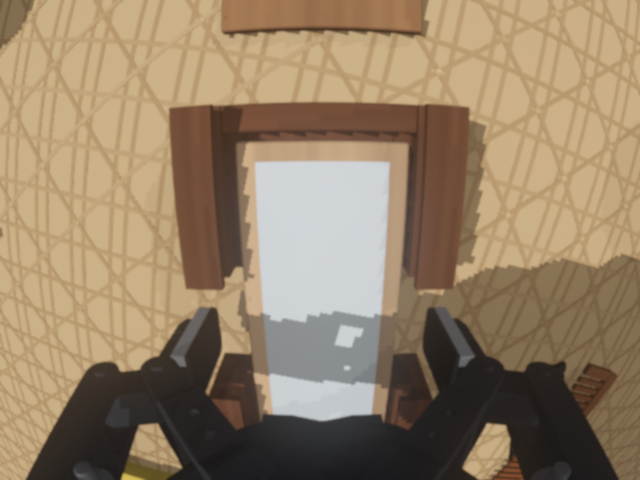

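The mirror is back in its well, centred between the fingers. Next I raise the hand and lean it back 25°.

Call:
arm_command(
  deltas=[
    [1, 0, 0, -0.15, 0, 0, 0],
    [1, 0, 0, -0.3, 0, 0, 0],
    [1, 0.06, 0, -0.36, 0, -0.15, 0],
    [1, 0.1, 0, -0.36, 0, -0.3, 0],
    [1, 0.14, 0, -0.35, 0, -0.45, 0],
    [1, 0.171, 0.004, -0.343, 0, -0.557, 0],
    [1, 0.171, 0.004, -0.343, 0, -0.557, 0],
    [1, 0.171, 0.004, -0.343, 0, -0.557, 0],
  ],
)

```text
clock: 19.1
position: [0.5, 0.1738, 0.0742]
tool_rot: [-3.141, 0.435, 0.231]
force: [-1.4, 0.7, 0.2]
grip_width: 0.0855
```

```bash
python3 - <<'E'
from kin import *
P,Q,s=cur();print(P,s['tool_rot'],s['qpos'],s['force'],s['grip_width'])
R=down(.231)*Rn.from_euler('y',-np.radians(25))
z=R.apply([0,0,1]);mid=np.array([.4752,.1682,.018])
for k in(.0144,.0044):delta(mid-z*k,R)
im=cams.grab_frame("wrist");cv2.imwrite('pics/w13.png',im)
E
```

```text
[0.5    0.1738 0.0742] [-3.141   0.4348  0.2314] [-0.6647  0.8785  0.4194  1.6419 -0.3891  1.1551 -1.4086] [-1.4239  0.6637  0.1601] 0.08551296792439447
d [ 0.0043 -0.0011  0.3149] r [-0.0006 -0.002   0.0005]
d [ 0.0042 -0.0011  0.3815] r [-0.0006 -0.002   0.0005]
```

View pics/w13.png

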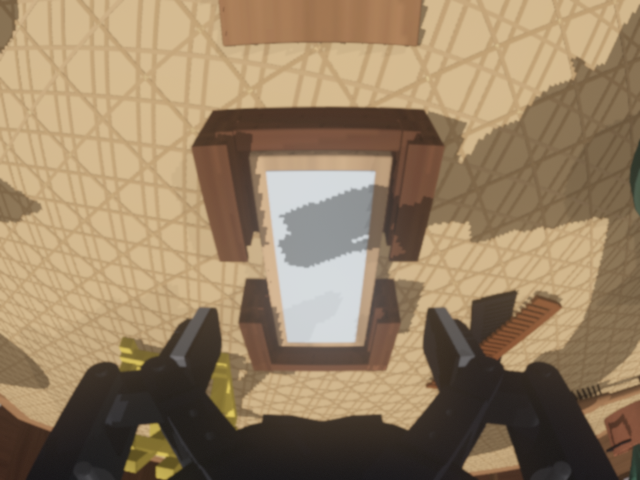

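Aligned. I'll descend along the tool axis in small steps and close.

Call:
arm_command(
  deltas=[
    [1, 0.002, 0, 0.1, 0, -0.002, 0],
    [1, 0.004, -0.001, 0.2, 0, -0.002, 0],
    [1, 0.004, -0.001, 0.28, 0, -0.002, 0],
    [1, 0.004, -0.001, 0.32, 0, -0.002, 0],
    [1, 0.004, -0.001, 0.35, 0, -0.002, 0],
    [1, 0.004, -0.001, 0.38, 0, -0.002, 0],
    [1, 0.004, -0.001, 0.38, 0, -0.002, 0],
  ],
  newtons=30,
)

```text
clock: 20.02
position: [0.4773, 0.1688, 0.0221]
tool_rot: [-3.141, 0.438, 0.232]
force: [-0.9, 0.2, 0.6]
grip_width: 0.0852
```

Call:
arm_command(
  deltas=[
    [0.6, 0, 0, 0, 0, 0, 0],
    [0.2, 0, 0, 0, 0, 0, 0],
    [-0.2, 0, 0, 0, 0, 0, 0],
    [-0.2, 0, 0, 0, 0, 0, 0],
  ],
  newtons=30,
)

```text
clock: 20.52
position: [0.4777, 0.1689, 0.0226]
tool_rot: [-3.141, 0.437, 0.232]
force: [0.6, 0.7, 5.6]
grip_width: 0.0593
```

```bash
python3 - <<'E'
from kin import *
P,Q,s=cur();print(P,s['tool_rot'],s['qpos'],s['force'],s['grip_width'])
delta(P+[0,0,.1],Q)
im=cams.grab_frame("wrist");cv2.imwrite('pics/w14.png',im)
E
```

```text
[0.4777 0.1689 0.0226] [-3.1408  0.437   0.2318] [-0.6596  0.9311  0.3884  1.7075 -0.4196  1.0408 -1.3843] [0.5659 0.6931 5.6253] 0.05929290166812202
d [-0.2822 -0.0005 -0.604 ] r [0. 0. 0.]
```

View pics/w14.png

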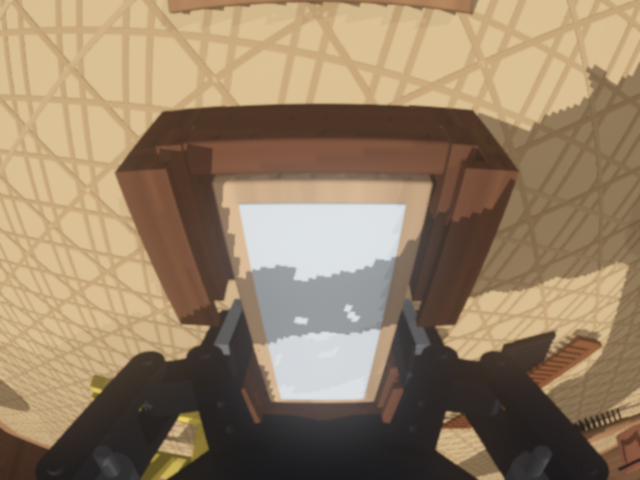

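Call:
arm_command(
  deltas=[
    [-0.2, 0, 0, 0, 0, 0, 0],
    [-0.2, -0.02, 0, -0.04, 0, 0, 0],
    [-0.2, -0.05, 0, -0.1, 0, 0, 0],
    [-0.2, -0.1, 0, -0.22, 0, 0, 0],
    [-0.2, -0.19, 0, -0.4, 0, 0, 0],
    [-0.2, -0.28, 0, -0.6, 0, 0, 0],
    [-0.2, -0.39, 0, -0.83, 0, 0, 0],
    [-0.2, -0.39, 0, -0.83, 0, 0, 0],
  ],
  newtons=45,
)

```text
clock: 21.58
position: [0.4784, 0.1689, 0.1631]
tool_rot: [-3.14, 0.433, 0.232]
force: [0.5, 0.6, -1.7]
grip_width: 0.0586
```

```bash
python3 - <<'E'
from kin import *
P,Q,s=cur();print(P,s['tool_rot'],s['qpos'],s['force'],s['grip_width'])
im=cams.grab_frame("wrist");cv2.imwrite('pics/w15.png',im)
T=lambda y,a:Rn.from_euler('z',y)*Rn.from_euler('y',np.radians(a))*Rn.from_euler('x',np.pi)
G=Rn.from_euler('y',-np.radians(25)); Rt=RR*Rn.from_euler('x',np.pi)*G
b=(P,Q)
for p,R in (((.54,.06,.2),down(.2)*G),((.58,-.05,.21),down(.15)*Rn.from_euler('y',np.radians(-10))),(restp(.08,0,.08),Rt)):
    print(p);delta(p,R,b);b=(np.array(p),R)
E
```

```text
[0.4784 0.1689 0.1631] [-3.1397  0.4328  0.2321] [-0.7074  0.7272  0.4651  1.6771 -0.3412  1.2649 -1.4387] [ 0.5464  0.5655 -1.6856] 0.05859139757804928
(0.54, 0.06, 0.2)
d [ 0.108   0.8003 -0.3222] r [ 0.0148 -0.0045  0.037 ]
(0.58, -0.05, 0.21)
d [ 0.0766  0.7717 -0.1093] r [0.0192 0.3333 0.0609]
[ 0.5633 -0.1588  0.1413]
d [-0.1356  0.7004  0.4891] r [0.002  0.3333 0.0463]
```

View pics/w15.png

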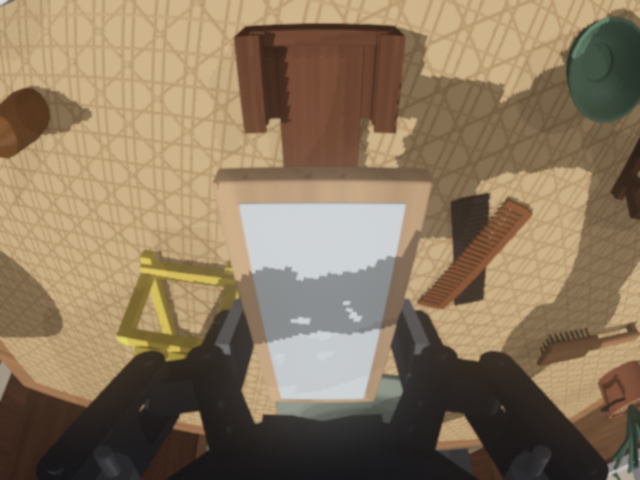

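The mirror is held leaning relative to the hand and hasn't slipped: the glass edge stays at v=204. Now to the rest.

Call:
arm_command(
  deltas=[
    [-0.2, 0.03, 0.2, -0.08, 0, 0, 0.01],
    [-0.2, 0.06, 0.4, -0.16, 0.005, 0, 0.02],
    [-0.2, 0.09, 0.6, -0.24, 0.01, 0, 0.03],
    [-0.2, 0.108, 0.8, -0.32, 0.015, -0.004, 0.037],
    [-0.2, 0.108, 0.8, -0.32, 0.015, -0.004, 0.037],
  ],
)

```text
clock: 22.25
position: [0.5393, 0.0574, 0.1965]
tool_rot: [3.139, 0.441, 0.196]
force: [-0.1, 0.6, -1.9]
grip_width: 0.0589
```

Call:
arm_command(
  deltas=[
    [-0.2, 0.02, 0.16, -0.02, 0, 0.07, 0.012],
    [-0.2, 0.04, 0.32, -0.04, 0.01, 0.14, 0.024],
    [-0.2, 0.05, 0.48, -0.06, 0.01, 0.2, 0.036],
    [-0.2, 0.07, 0.64, -0.08, 0.015, 0.27, 0.048],
    [-0.2, 0.077, 0.77, -0.109, 0.019, 0.333, 0.061],
    [-0.2, 0.077, 0.77, -0.109, 0.019, 0.333, 0.061],
  ],
)

```text
clock: 23.0
position: [0.5783, -0.0506, 0.2064]
tool_rot: [3.14, 0.179, 0.148]
force: [0.2, 1.0, -1.2]
grip_width: 0.0588
```

```bash
python3 - <<'E'
from kin import *
P,Q,s=cur();print(P,s['tool_rot'],s['qpos'],s['grip_width'])
G=Rn.from_euler('y',-np.radians(25)); Rt=RR*Rn.from_euler('x',np.pi)*G
delta(restp(.08,0,.08),Rt)
E
```

```text
[ 0.5783 -0.0506  0.2064] [3.1402 0.1791 0.1481] [-0.3752  0.6519  0.5442  1.6396 -0.3049  1.1234 -1.1608] 0.05876484184792844
d [-0.1248  0.6982  0.465 ] r [0.0038 0.3391 0.0441]
```

Call:
arm_command(
  deltas=[
    [-0.2, -0.02, 0.17, 0.06, 0, 0.08, 0.01],
    [-0.2, -0.04, 0.34, 0.12, 0, 0.16, 0.02],
    [-0.2, -0.07, 0.5, 0.2, 0, 0.24, 0.03],
    [-0.2, -0.1, 0.62, 0.28, 0.004, 0.32, 0.044],
    [-0.2, -0.125, 0.698, 0.35, 0.004, 0.339, 0.044],
    [-0.2, -0.125, 0.698, 0.4, 0.004, 0.339, 0.044],
    [-0.2, -0.125, 0.698, 0.4, 0.004, 0.339, 0.044],
  ],
)

```text
clock: 23.88
position: [0.5658, -0.1562, 0.15]
tool_rot: [-3.14, -0.085, 0.117]
force: [1.0, -0.1, -0.3]
grip_width: 0.0589
```

```bash
python3 - <<'E'
from kin import *
P,Q,s=cur();print(P,s['tool_rot'],s['qpos'],s['grip_width'])
print('rest frame',RR.inv().apply(P-REST[0]))
G=Rn.from_euler('y',-np.radians(25)); Rt=RR*Rn.from_euler('x',np.pi)*G
print('Rerr',np.degrees((Q.inv()*Rt).as_rotvec()))
im=cams.grab_frame("wrist");cv2.imwrite('pics/w16.png',im)
im=cams.grab_frame("scene");cv2.imwrite('pics/s16.png',cv2.resize(im[180:340,200:360],None,fx=3.75,fy=3.75,interpolation=cv2.INTER_CUBIC))
E
```

```text
[ 0.5658 -0.1562  0.15  ] [-3.1403 -0.0854  0.117 ] [-0.1339  0.5994  0.4505  1.8721 -0.4494  0.6861 -0.872 ] 0.05885202318687325
rest frame [0.0867 0.0023 0.0862]
Rerr [-0.0889  0.1066  0.1886]
```

View pics/w16.png

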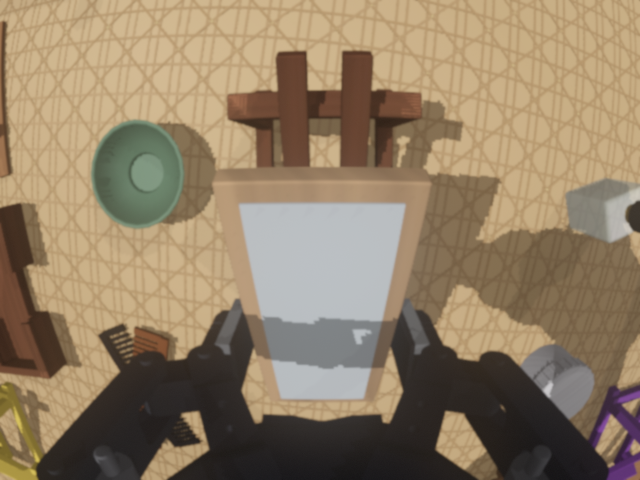

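View pics/s16.png

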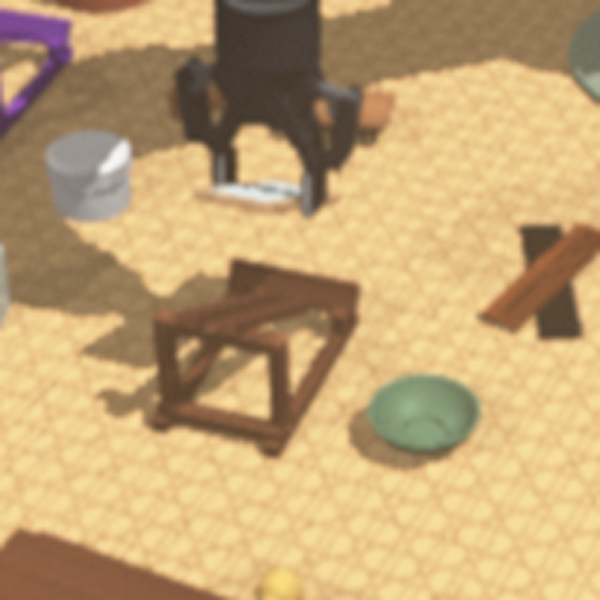

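```bash
cat >> h.py <<'E'
def wray(c,u,v):
    x,y=(u-c['cx'])/c['fx'],(v-c['cy'])/c['fy'];r=np.hypot(x,y);k=np.sin(r)/r
    return -c['R'].T@c['t'],c['R'].T@np.array([x*k,y*k,np.cos(r)])
def onrest(c,u,v,h=0):
    o,d=wray(c,u,v);o=RR.inv().apply(o-REST[0]);d=RR.inv().apply(d);return o+d*(h-o[2])/d[2]
E
python3 - <<'E'
from h import *
import pickle
c=cams.get_calibration("wrist");pickle.dump(c,open('w16.pkl','wb'))
im=cv2.imread('pics/w16.png')
cv2.imwrite('pics/w16c.png',cv2.resize(im[40:185,215:435],None,fx=3,fy=3,interpolation=cv2.INTER_CUBIC))
E
```

```text
(no output)
```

View pics/w16c.png

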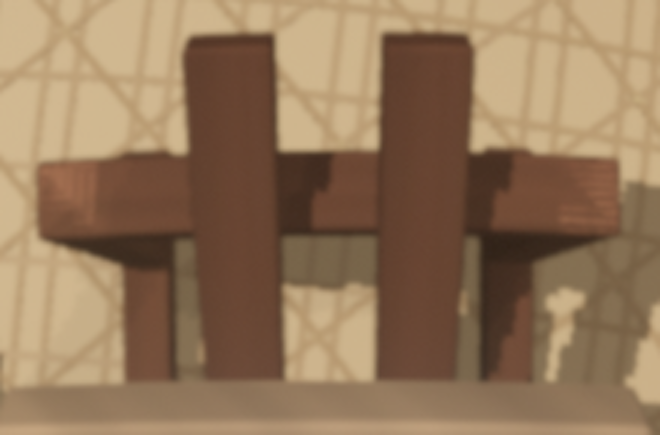

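```bash
python3 - <<'E'
from h import *
import pickle
c=pickle.load(open('w16.pkl','rb'))
g=lambda x,y,h=0:onrest(c,215+(x+.5)/3-.5,40+(y+.5)/3-.5,h)
for p in((187,48),(274,46),(383,46),(472,48),(206,378),(283,378),(378,378),(460,378)):print(p,(g(*p)*1e3).round(1))
# mirror glass edge & frame corners in tool frame: plane at tool tilt; use height of mirror in rest frame
P,Q,s=cur();h=RR.inv().apply(P-REST[0])[2]
for u,v in((215,170),(430,170),(240,203),(405,203),(278,400),(368,400)):
    print((onrest(c,u,v,h-0.000)*1e3).round(1))
print(RR.inv().apply(P-REST[0]))
E
```

```text
(187, 48) [169.8  21.9   0. ]
(274, 46) [169.8   8.9   0. ]
(383, 46) [169.9  -7.1   0. ]
(472, 48) [170.  -20.3   0. ]
(206, 378) [110.6  22.    0. ]
(283, 378) [110.5   8.5   0. ]
(378, 378) [110.5  -8.    0. ]
(460, 378) [110.8 -22.4   0. ]
[164.1  29.1  86.6]
[164.3 -26.   86.6]
[153.2  24.   86.6]
[153.4 -20.9  86.6]
[15.8 25.9 86.6]
[ 16.1 -24.4  86.6]
[0.0874 0.0019 0.0866]
```

```bash
python3 - <<'E'
import cv2
im=cv2.imread('pics/w16.png')
cv2.imwrite('pics/w16d.png',cv2.resize(im[160:220,205:440],None,fx=3.4,fy=3.4,interpolation=cv2.INTER_CUBIC))
E
```

```text
(no output)
```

View pics/w16d.png

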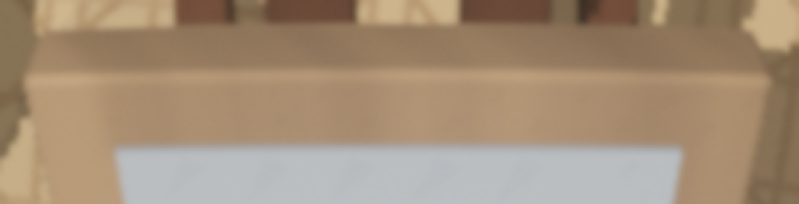

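```bash
python3 - <<'E'
from h import *
import pickle
c=pickle.load(open('w16.pkl','rb'));P,Q,s=cur();p=RR.inv().apply(P-REST[0]);print(p,np.array(s['force']))
for d in(0,-.003,-.006):
    a=onrest(c,212.4,182.7,p[2]+d);b=onrest(c,431.5,182.7,p[2]+d);u=onrest(c,216,168,p[2]+d-.008);w=onrest(c,426,168,p[2]+d-.008)
    print(d,(a*1e3).round(1),(b*1e3).round(1),np.linalg.norm(a-b)*1e3,(u*1e3).round(1),(w*1e3).round(1))
G=Rn.from_euler('y',-np.radians(25)); Rt=RR*Rn.from_euler('x',np.pi)*G
for x,h in((.080,.03),(.080,.016),(.080,.0105)): delta(restp(x,0,h),Rt)
E
```

```text
[0.0874 0.0019 0.0866] [ 0.2737  0.9508 -1.9614]
0 [160.1  30.6  86.6] [160.3 -27.1  86.6] 57.67924559775745 [159.6  31.5  78.6] [159.8 -27.5  78.6]
-0.003 [158.   31.7  83.6] [158.3 -28.2  83.6] 59.88029210441517 [157.7  32.6  75.6] [157.9 -28.5  75.6]
-0.006 [156.   32.8  80.6] [156.2 -29.3  80.6] 62.08133861107287 [155.8  33.6  72.6] [156.  -29.5  72.6]
d [0.1147 0.013  0.363 ] r [-0.001   0.0006  0.0043]
d [0.1542 0.0132 0.4476] r [-0.001   0.0006  0.0043]
d [0.1697 0.0133 0.4808] r [-0.001   0.0006  0.0043]
```

```bash
python3 - <<'E'
from h import *
G=Rn.from_euler('y',-np.radians(25)); Rt=RR*Rn.from_euler('x',np.pi)*G
for x,h in((.083,.03),(.083,.015)): delta(restp(x,0,h),Rt)
E
```

```text
d [0.1328 0.0131 0.3546] r [-0.001   0.0006  0.0043]
d [0.1752 0.0133 0.4452] r [-0.001   0.0006  0.0043]
```

Call:
arm_command(
  deltas=[
    [-0.2, 0.03, 0.004, 0.1, 0, 0, 0.001],
    [-0.2, 0.07, 0.008, 0.2, 0, 0, 0.003],
    [-0.2, 0.11, 0.012, 0.29, -0.001, 0, 0.004],
    [-0.2, 0.133, 0.013, 0.355, -0.001, 0, 0.004],
    [-0.2, 0.155, 0.013, 0.4, -0.001, 0, 0.004],
    [-0.2, 0.175, 0.013, 0.445, -0.001, 0, 0.004],
    [-0.2, 0.175, 0.013, 0.445, -0.001, 0, 0.004],
    [-0.2, 0.175, 0.013, 0.445, -0.001, 0, 0.004],
  ],
)

```text
clock: 24.98
position: [0.5977, -0.1561, 0.0869]
tool_rot: [3.141, -0.088, 0.112]
force: [-0.1, -1.1, -0.2]
grip_width: 0.0589
```

```bash
python3 - <<'E'
from h import *
P,Q,s=cur();p=RR.inv().apply(P-REST[0]);print(p,np.array(s['force']),s['tool_rot'],s['qpos'])
cv2.imwrite('pics/w17.png',cams.grab_frame("wrist"))
im=cams.grab_frame("scene");cv2.imwrite('pics/s17.png',cv2.resize(im[180:340,200:360],None,fx=3.75,fy=3.75,interpolation=cv2.INTER_CUBIC))
for dx,dz in((-.005,0),(0,-.005)): delta(P+RR.apply([dx,0,dz]),Q)
E
```

```text
[ 0.0827 -0.0013  0.0156] [-0.1172 -1.067  -0.2403] [ 3.1411 -0.0876  0.1123] [-0.0919  0.7276  0.3887  1.8215 -0.5082  0.6056 -0.8471]
d [-0.0305  0.0002  0.0147] r [ 0.     -0.0002  0.    ]
d [0.0138 0.0001 0.0309] r [ 0.     -0.0002  0.    ]
```

View pics/w17.png

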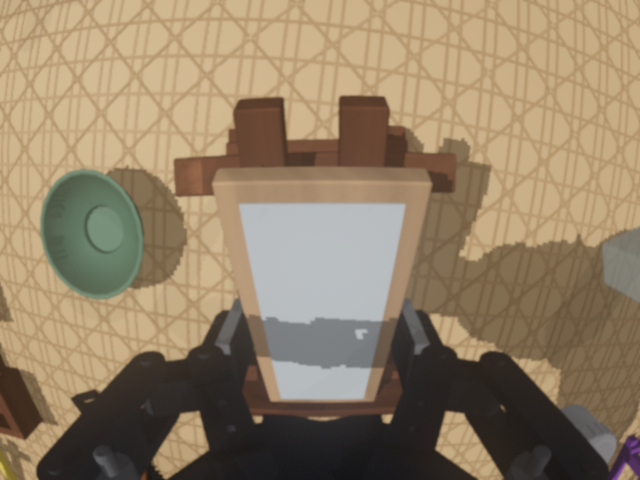

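View pics/s17.png

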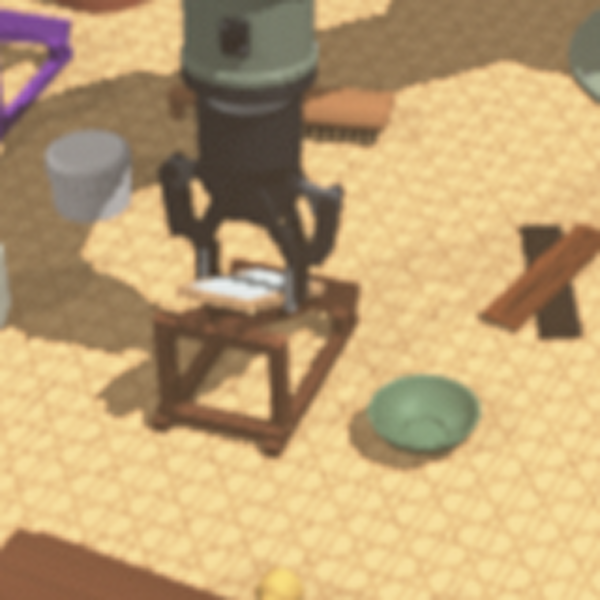

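```bash
python3 - <<'E'
from h import *
import pickle
c=cams.get_calibration("wrist");P,Q,s=cur();p=RR.inv().apply(P-REST[0]);print(p)
for u in(235,285,338,388): print((onrest(c,u,106 if u<300 else 104)*1e3).round(1))
for u,v,d in((212.4,182.7,-.003),(431.5,182.7,-.003),(216,168,-.011),(426,168,-.011)):print((onrest(c,u,v,p[2]+d)*1e3).round(1))
for u,v in((240,203),(405,203),(276,401),(369,401)):print('glass',(onrest(c,u,v,p[2]-.003)*1e3).round(1))
for u,v in((245,413),(398,412)):print('ledge top?',(onrest(c,u,v,.018)*1e3).round(1))
im=cv2.imread('pics/w17.png');cv2.imwrite('pics/w17c.png',cv2.resize(im[90:210,200:440],None,fx=3,fy=3,interpolation=cv2.INTER_CUBIC));cv2.imwrite('pics/w17d.png',cv2.resize(im[340:425,230:420],None,fx=4,fy=4,interpolation=cv2.INTER_CUBIC))
E
```

```text
[ 0.0828 -0.0013  0.0157]
[170.4  22.1   0. ]
[169.8   8.3   0. ]
[170.2  -6.1   0. ]
[170.6 -19.7   0. ]
[153.5  28.3  12.7]
[153.3 -31.7  12.7]
[153.2  29.1   4.7]
[153.  -32.    4.7]
glass [146.2  21.4  12.7]
glass [146.1 -25.2  12.7]
glass [ 2.3 25.3 12.7]
glass [  2.  -29.   12.7]
ledge top? [-7.1 44.9 18. ]
ledge top? [ -5.5 -47.1  18. ]
```

View pics/w17c.png

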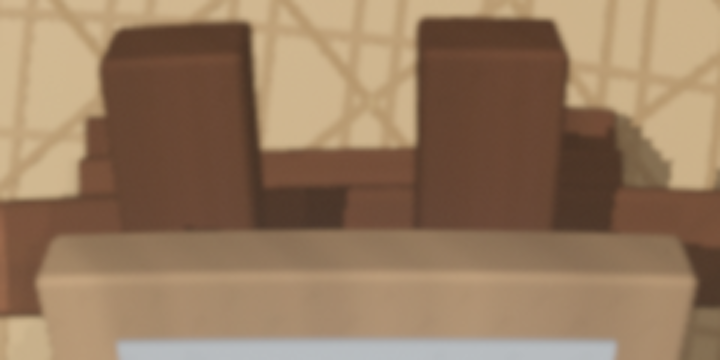

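View pics/w17d.png

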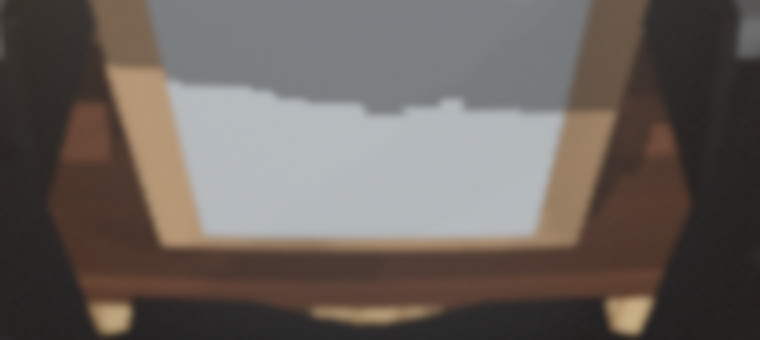

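```bash
python3 - <<'E'
from h import *
c=cams.get_calibration("wrist")
g=lambda x,y:(onrest(c,200+(x+.5)/3-.5,90+(y+.5)/3-.5,0)*1e3).round(1)
for p in((103,60),(250,53),(419,48),(567,55),(120,222),(257,222),(418,222),(554,222)):print(p,g(*p))
# refined top fit of the rest with far more weight: reproject model with current estimate to top & scene for visual check
t=cv2.imread('pics/top0.png');k=8
im=cv2.resize(t[135:210,295:365],None,fx=k,fy=k,interpolation=cv2.INTER_CUBIC)
def pr(x,y,z): 
    u=proj('top',restp(x,y,z))[0];return (int((u[0]-295+.5)*k-.5),int((u[1]-135+.5)*k-.5))
for y in(.022,.008,-.008,-.022): cv2.line(im,pr(0,y,0),pr(.17,y,0),(255,255,0),1)
cv2.line(im,pr(0,.053,.018),pr(0,-.053,.018),(0,255,0),1)
cv2.imwrite('pics/fit.png',im)
E
```

```text
(103, 60) [169.3  22.5   0. ]
(250, 53) [169.4   8.8   0. ]
(419, 48) [169.7  -6.4   0. ]
(567, 55) [169.4 -20.    0. ]
(120, 222) [151.5  23.    0. ]
(257, 222) [151.1   9.2   0. ]
(418, 222) [151.   -6.8   0. ]
(554, 222) [151.2 -20.4   0. ]
```

View pics/fit.png

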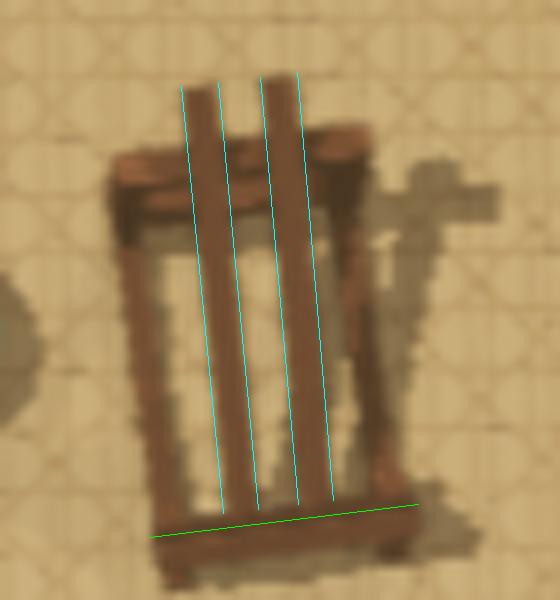

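The mirror sits about 2.5 mm to -y of the slats' centre, about 3.3 mm short of the ledge and about 4.7 mm above the slats. I'll correct sideways and lower.

Call:
arm_command(
  deltas=[
    [-0.2, 0, -0.008, 0, 0, 0, 0],
    [-0.2, 0.004, -0.015, 0.009, 0, 0, 0],
    [-0.2, 0.008, -0.015, 0.0185, 0, 0, 0],
    [-0.2, 0.008, -0.015, 0.0185, 0, 0, 0],
  ],
)

```text
clock: 25.58
position: [0.5989, -0.1536, 0.0838]
tool_rot: [3.141, -0.087, 0.113]
force: [-0.3, 0.3, -1.1]
grip_width: 0.0587
```

```bash
cat > m.py <<'E'
from h import *
P,Q,s=cur();p=RR.inv().apply(P-REST[0]);print(p*1e3,'Frest',RR.inv().apply(np.array(s['force'])),s['clock'],s['grip_width'])
E
python3 m.py
```

```text
[82.387   1.0934 12.2341] Frest [-0.7312  0.3608 -0.8454] 25.575 0.05867817327119654
```

Call:
arm_command(
  deltas=[
    [-0.2, -0.006, 0, 0.003, 0, 0, 0],
    [-0.2, -0.012, 0, 0.006, 0, 0, 0],
    [-0.2, -0.015, 0, 0.007, 0, 0, 0],
    [-0.2, -0.015, 0, 0.007, 0, 0, 0],
  ],
)

```text
clock: 26.08
position: [0.5967, -0.1539, 0.0827]
tool_rot: [3.141, -0.087, 0.112]
force: [0.8, 0.1, -1.4]
grip_width: 0.059
```

```bash
python3 m.py
```

```text
[79.9478  1.0632 12.3781] Frest [ 0.0082 -0.0127 -1.6189] 26.075 0.058983430767087064
```

Call:
arm_command(
  deltas=[
    [-0.2, -0.006, 0, 0.003, 0, 0, 0],
    [-0.2, -0.006, 0, 0.003, 0, 0, 0],
  ],
)

```text
clock: 26.32
position: [0.5958, -0.154, 0.0821]
tool_rot: [3.141, -0.087, 0.112]
force: [0.6, 0.2, -1.2]
grip_width: 0.0589
```

```bash
python3 m.py
```

```text
[78.8434  1.0511 12.3306] Frest [-0.0502  0.1113 -1.3877] 26.325 0.058895587889674854
```

Call:
arm_command(
  deltas=[
    [-0.2, -0.006, 0, 0.003, 0, 0, 0],
    [-0.2, -0.006, 0, 0.003, 0, 0, 0],
  ],
)

```text
clock: 26.58
position: [0.595, -0.1541, 0.0816]
tool_rot: [3.141, -0.087, 0.112]
force: [-0.8, -0.3, -1.8]
grip_width: 0.0586
```

```bash
python3 m.py
```

```text
[77.8757  1.0708 12.3002] Frest [-1.5967 -0.1581 -1.1171] 26.575 0.058637389365527696
```

Call:
arm_command(
  deltas=[
    [-0.2, -0.006, 0, 0.003, 0, 0, 0],
    [-0.2, -0.006, 0, 0.003, 0, 0, 0],
  ],
)

```text
clock: 26.82
position: [0.5949, -0.1541, 0.0814]
tool_rot: [3.141, -0.089, 0.113]
force: [5.0, 2.5, 2.7]
grip_width: 0.0587
```

```bash
python3 m.py
```

```text
[77.6965  1.0993 12.2249] Frest [ 5.9143  1.9159 -0.2988] 26.825 0.058708715337371264
```

Call:
arm_command(
  deltas=[
    [-0.2, -0.006, 0, 0.003, 0, 0, 0],
    [-0.2, -0.006, 0, 0.003, 0, 0, 0],
  ],
)

```text
clock: 27.08
position: [0.5948, -0.154, 0.0813]
tool_rot: [3.141, -0.09, 0.113]
force: [8.6, 2.9, 5.0]
grip_width: 0.0585
```

```bash
python3 m.py; python3 -c "
from h import *
cv2.imwrite('pics/w18.png',cams.grab_frame('wrist'))"
```

```text
[77.6067  1.1371 12.1367] Frest [10.1453  1.8809 -0.1061] 27.075 0.05846199211906113
```

View pics/w18.png

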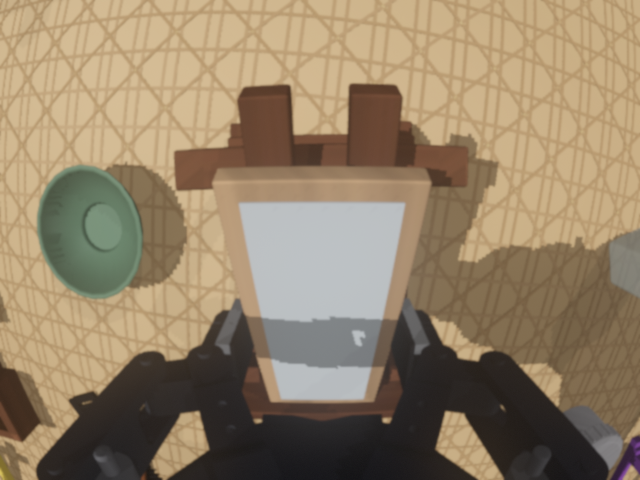

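The lower end is against the ledge: contact force up the slope is 10 N. I'll ease off slightly and lower onto the slats.

Call:
arm_command(
  deltas=[
    [-0.2, 0.008, 0, -0.004, 0, 0, 0],
    [-0.2, 0.01, 0, 0.002, 0, 0, 0],
    [-0.2, 0.011, 0, 0.003, 0, 0, 0],
    [-0.2, 0.011, 0, 0.003, 0, 0, 0],
  ],
)

```text
clock: 27.62
position: [0.5954, -0.154, 0.0804]
tool_rot: [3.141, -0.088, 0.113]
force: [5.3, 1.9, 5.2]
grip_width: 0.0588
```

```bash
python3 m.py
```

```text
[77.6704  1.1048 11.0896] Frest [7.3255 1.2737 1.7277] 27.625 0.05880415790824814
```

Call:
arm_command(
  deltas=[
    [-0.2, 0.003, 0, 0.006, 0, 0, 0],
    [-0.2, 0.003, 0, 0.006, 0, 0, 0],
  ],
)

```text
clock: 27.88
position: [0.5959, -0.1541, 0.0796]
tool_rot: [3.141, -0.088, 0.113]
force: [4.3, 1.8, 4.0]
grip_width: 0.0586
```

```bash
python3 m.py
```

```text
[77.7007  0.9276 10.0917] Frest [5.8681 1.2934 1.254 ] 27.875 0.05856472613078717
```

Call:
arm_command(
  deltas=[
    [-0.2, 0.003, 0, 0.006, 0, 0, 0],
    [-0.2, 0.003, 0, 0.006, 0, 0, 0],
  ],
)

```text
clock: 28.12
position: [0.5963, -0.1541, 0.0789]
tool_rot: [3.141, -0.088, 0.113]
force: [1.8, 1.5, 9.0]
grip_width: 0.0587
```

```bash
python3 m.py
```

```text
[77.6297  0.9543  9.3107] Frest [6.1569 1.2445 6.8069] 28.125 0.05868034233377357
```

Call:
arm_command(
  deltas=[
    [-0.2, 0.0015, 0, 0.003, 0, 0, 0],
    [-0.2, 0.0015, 0, 0.003, 0, 0, 0],
  ],
)

```text
clock: 28.38
position: [0.5963, -0.1541, 0.0788]
tool_rot: [3.141, -0.088, 0.112]
force: [-1.0, 2.7, 17.9]
grip_width: 0.0589
```

```bash
python3 m.py
```

```text
[77.64    0.914   9.2558] Frest [ 8.3145  2.7716 15.8317] 28.375 0.058923173605322295
```

Seated: 16 N from the slats and 8 N from the ledge. I'll ease the pressure, open and withdraw.

Call:
arm_command(
  deltas=[
    [-0.2, -0.001, 0, -0.003, 0, 0, 0],
    [-0.2, -0.001, 0, -0.003, 0, 0, 0],
    [0.4, -0.001, 0, -0.003, 0, 0, 0],
    [0.5, -0.001, 0, -0.003, 0, 0, 0],
    [0.65, -0.001, 0, -0.003, 0, 0, 0],
    [0.8, -0.001, 0, -0.003, 0, 0, 0],
    [0.8, -0.001, 0, -0.003, 0, 0, 0],
  ],
)

```text
clock: 29.25
position: [0.596, -0.154, 0.0785]
tool_rot: [3.141, -0.087, 0.112]
force: [1.5, 0.2, -0.4]
grip_width: 0.0769
```

```bash
python3 m.py; python3 -c "
from h import *
cv2.imwrite('pics/w19.png',cams.grab_frame('wrist'))"
```

```text
[77.2257  1.0674  9.0705] Frest [ 1.1267 -0.0099 -1.1256] 29.25 0.0769355730910132
```

View pics/w19.png

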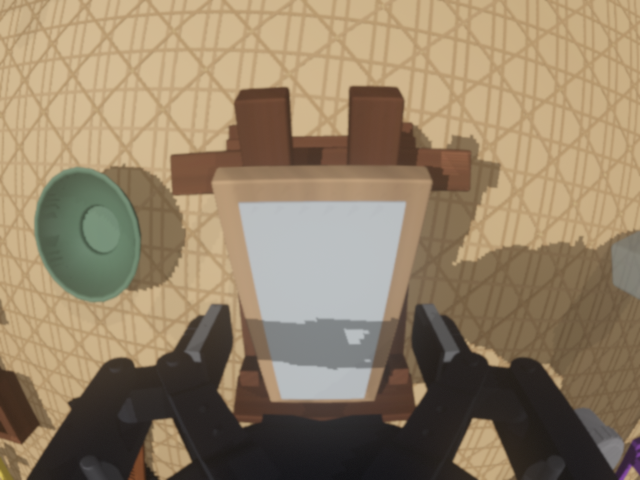

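The fingers are clear on both sides and the mirror rests against the ledge. I'll withdraw.

Call:
arm_command(
  deltas=[
    [0.8, 0, 0, -0.1, 0, 0, 0],
    [0.8, 0, 0, -0.25, 0, 0, 0],
    [0.8, 0, 0, -0.5, 0, 0, 0],
    [0.8, 0, 0, -0.8, 0, 0, 0],
    [0.8, 0, 0, -1, 0, 0, 0],
    [0.8, 0, 0, -1, 0, 0, 0],
  ],
)

```text
clock: 30.05
position: [0.5838, -0.1557, 0.2311]
tool_rot: [3.14, -0.091, 0.112]
force: [0.5, -0.3, 0.1]
grip_width: 0.0769
```

Call:
arm_command(
  deltas=[
    [0.8, -0.2, 0, -0.1, 0, 0, 0],
    [0.8, -0.5, 0, -0.2, 0, 0, 0],
    [0.8, -0.8, 0, -0.3, 0, 0, 0],
    [0.8, -0.8, 0, -0.3, 0, 0, 0],
  ],
)

```text
clock: 30.55
position: [0.458, -0.1697, 0.2631]
tool_rot: [-3.141, -0.088, 0.11]
force: [1.0, -0.3, -0.1]
grip_width: 0.0767
```

```bash
python3 - <<'E'
from h import *
P,Q,s=cur();print(P,s['clock'],s['qpos'],s['force'])
import pickle
c=cams.get_calibration("wrist");pickle.dump(c,open('w20.pkl','wb'));cv2.imwrite('pics/w20.png',cams.grab_frame('wrist'))
im=cams.grab_frame("scene");cv2.imwrite('pics/s20.png',cv2.resize(im[180:360,200:440],None,fx=3.2,fy=3.2,interpolation=cv2.INTER_CUBIC))
cv2.imwrite('pics/t20.png',cams.grab_frame("top"))
E
```

```text
[ 0.458  -0.1697  0.2631] 30.55 [-0.2334  0.2879  0.6024  2.0126 -0.2741  0.8285 -0.9377] [ 1.0406 -0.2553 -0.0925]
```

View pics/w20.png

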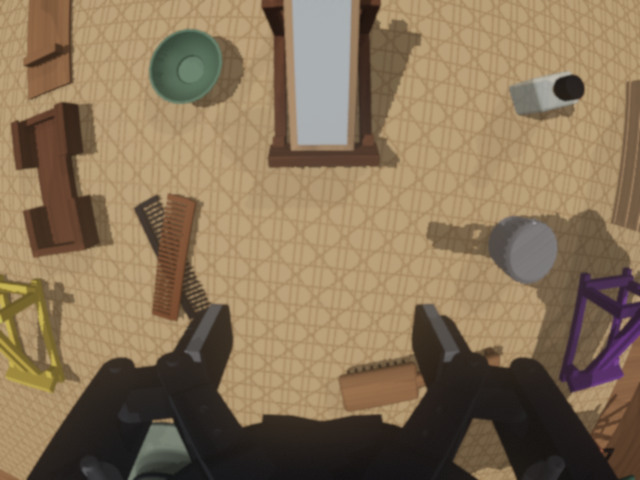

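View pics/s20.png

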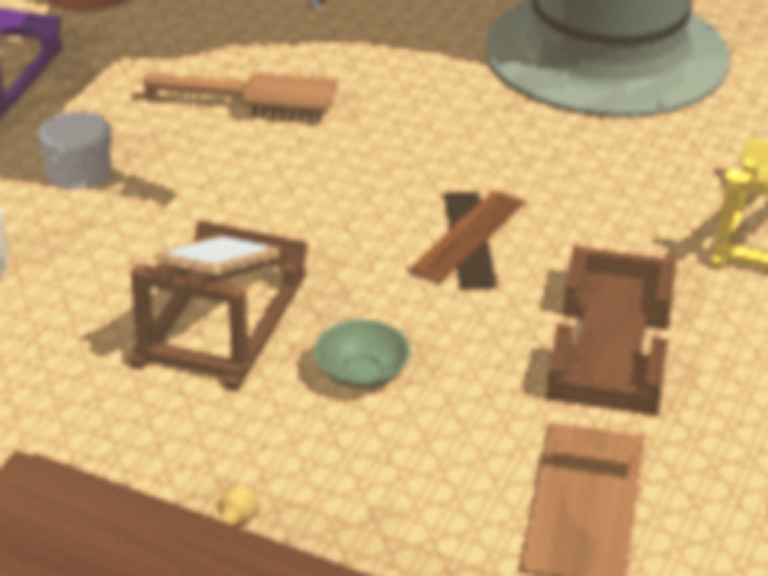

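View pics/t20.png

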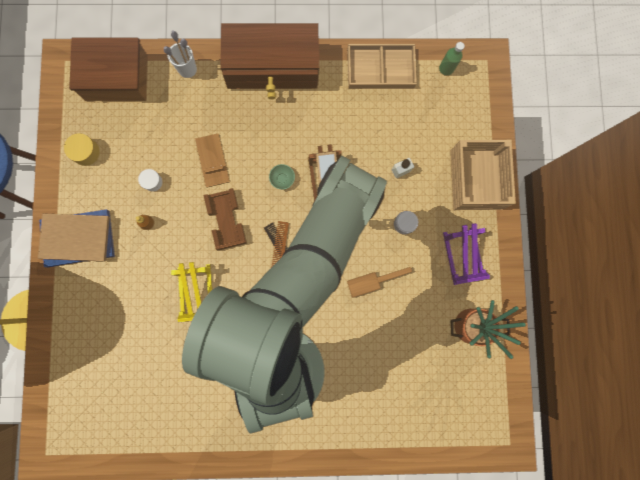

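```bash
python3 - <<'E'
from h import *
import pickle
im=cv2.imread('pics/w20.png');cv2.imwrite('pics/w20c.png',cv2.resize(im[0:175,250:400],None,fx=3.4,fy=3.4,interpolation=cv2.INTER_CUBIC))
c=pickle.load(open('w20.pkl','rb'))
for u,v in((289,150),(355,150)):print((onrest(c,u,v,.008)*1e3).round(1))
for u,v in((269,152),(379,152)):print('ledge',(onrest(c,u,v,.018)*1e3).round(1))
E
```

```text
[ 0.4 31.9  8. ]
[  0.1 -30.8   8. ]
ledge [ 4.4 49.7 18. ]
ledge [  4.1 -52.2  18. ]
```

View pics/w20c.png

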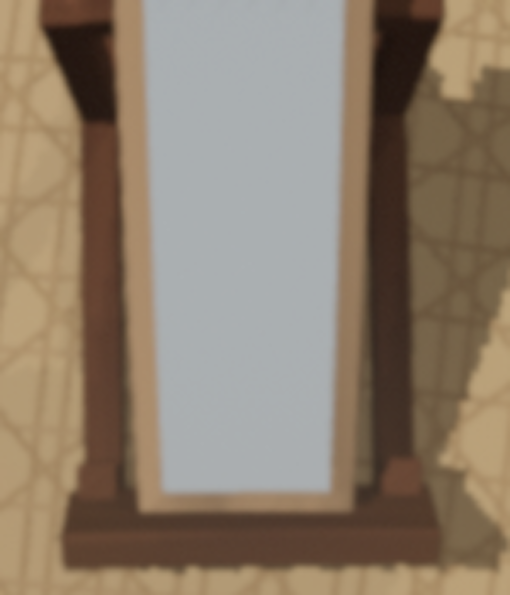

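The mirror's lower end is at x = 0.1 to 0.4 mm from the ledge face, with edges at y = +31.9 and -30.8 mm, so it is centred and seated. Handing in.

```bash
python3 -c "
from workcell import job;print(job.job_done())"
```

```text
the job is handed in; nothing more can be done
None
```

I slid the cover off the open end of the case and laid it flat on the table, batten up. I then took the mirror out and laid it on the dark brown rest, glass outward, with its lower end against the ledge. I handed the job in with the fingers open and the hand clear, at about 31 s of the 64 s allowed.

**Extra step:** on the first try the arm could not tilt the hand to 30° at the rest, because joint 6 came close to its limit (0.185 rad, limit 0.16). I put the mirror back in its well, re-gripped it with the hand leaning back 25°, and carried it over again. It did not slip in the fingers.

**Last checks:**
- **Ledge:** in the final wrist picture the mirror's lower end was 0.1 to 0.4 mm from the ledge face.
- **Centring:** its edges were at rest y = +31.9 and -30.8 mm, about 0.5 mm off centre. Measured by eye against the ledge in the same picture, the offset was nearer 1.4 mm, which I left.
- **Contact force:** while lowering, the slats pressed back with 16 N and the ledge with 8 N (10 N at most when I first touched it). I eased the pressure before opening the fingers.
- **Surroundings:** in the final scene and top pictures the other dressing things and the purple and yellow stands looked as they were, though the arm hid parts of the top view.

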